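Hang the sample pot on the drying peg and gauge its base

TASK

Take the sample pot out of its cradle, turn it mouth down and set it over the upright drying peg so that its rim stands flat on the stand, and let go of it. Then lift the gauge pen out of its holder and, holding it upright, gently press its spring tip on the pot's upturned base, inside the printed ring, until the tip is pushed about half-way in. Finish like that, still holding the gauge in place against the pot without touching the pot yourself; leave the two dropper bottles and the flask where they are.

Things in the scene. Friction and masses are not known exactly. Their poses are not given: they have to be found in the camera images.
- pot_center (a point): Centre of the white plastic sample pot: open straight beaker, 40 mm outer diameter, 90 mm long, wall 3 mm, base 5 mm thick, about 60 g. The point is on its axis, half-way along; x runs along the axis from base to mouth. It starts draining in the cradle: centre 65 mm above the bench, mouth sloping 35 degrees down and pointing to the robot's right (-y) within 20 degrees.
- pot_mark (a point): Centre of the printed black ring (inner diameter 14 mm, outer 18 mm) on the outside of the pot's base, 45 mm from the pot's centre, opposite the mouth. Upturned on the peg it lies 102 mm above the bench.
- cradle: Grey slanting cradle fixed to the bench, 120 x 50 mm, origin on the bench under the pot's centre, x towards the mouth. Saddles 36 mm either side of the pot's centre stay below and within its width; a small lip stops the rim. The middle is free to grasp across its axis, also with fingers slanting about 28 degrees towards the mouth: half a turn about such fingers brings the mouth straight down.
- stand: Drying stand fixed to the bench: white plate 100 x 100 x 12 mm with one upright steel peg in its middle; origin at the centre of its underside, z up.
- peg_foot (a point): Foot of the peg, on the plate's top face (12 mm above the bench). The peg is 16 mm in diameter and rises 60 mm above this point, with a tapered top. The pot fits over it loosely (9 mm play all round); its rim then stands on the plate, the pot's centre 45 mm above this point.
- holder: Gauge holder fixed to the bench: steel foot of 76 mm diameter, upright black socket tube of 40 mm outer diameter, rim 60 mm above the bench, bore 21 mm; origin at the centre of its underside. The lowest 49 mm of the gauge are down in it: lift it straight out.
- gauge_center (a point): Centre of the grip of the pen-shaped gauge (about 110 g), on its axis; z up the pen, away from the tip. Grip: grey round barrel, 27 mm diameter, from 34 mm below to 40 mm above this point. Below it a 32 mm collar, which rests on the holder's rim 40 mm below this point, then a steel nose (16 mm diameter, 35 mm long) and the spring tip. It stands upright in the holder.
- tip_end (a point): The very end of the gauge's spring tip (round-ended pin of 6 mm diameter, standing 14 mm out of the nose), 89 mm below the grip's centre on the gauge's axis when not pressed.
- gauge_tip (a joint): How far the spring tip is pushed into the nose, in m: 0 free, 0.012 fully in. It starts to move at about 1 N and needs about 0.35 N more per mm (3.2 N at half-way, 5.3 N at the end).
- pot: The same pot as a whole; origin and axes as pot_center.
- gauge: The same gauge as a whole with its tip; origin on its axis at the underside of the collar, 40 mm below the grip's centre; z up the pen.
- dropper_a: White dropper bottle with red cap, 28 mm diameter, 70 mm high, not to be disturbed; origin at the centre of its underside.
- dropper_b: Second such dropper bottle, the same size, not to be disturbed; origin at the centre of its underside.
- flask: Clear conical flask, 64 mm diameter at the foot, 96 mm high, not to be disturbed; origin at the centre of its underside.
There are look-alikes about, which are no part of the job. Of the things like the gauge, leave any that is brown or purple; of the rest the larger one is meant.

How it is judged:
By the outcome, as a careful person would: the job done as asked, in the order asked, and still so for the second after the job is handed in, while the arm keeps its last pose, push and grip.
It also fails if it takes over 56 s, if anything falls off the work surface, if the arm or the gripper's body presses on something with over 40 N, if the wrist force passes 120 N, or if a joint passes its speed limit or range.

ROBOT

A 7-joint arm with a two-finger parallel gripper is mounted at the origin on the work surface. World frame = base frame: x ahead of the robot, y to its left, z up, the work surface at z = 0. Lengths are in mm, angles in rad, forces in N, time in s.
With the tool pointing down it reaches from about 400 to 875 mm from the base axis. Payload 6.5 kg.
Tool frame: the origin (TCP) lies between the finger pads; the fingertips stand 17 mm ahead of it and the grasp point (between the pads) lies 2 mm behind it; z points along the fingers, y is the direction in which the jaws open and shut (so a half turn about z gives the same grasp; the last joint's range is limited). The gripper opens to 88 mm and grips with 3 to 60 N. Pads are 18 mm wide; open, the fingers measure 123 mm over their backs; the gripper's body (75 mm by 187 mm) begins 45 mm behind the grasp point.
Start: joints at [-1.355, 0.536, -0.004, 1.538, 0.003, 1.067, -0.071], TCP at [180.75, 624.355, 255.716] pointing down, gripper open.
Joint ranges: [-2.7, 2.7], [-0.37, 2.16], [-1.27, 1.26], [0.24, 2.4], [-1.31, 4.45], [0.19, 1.91], [-2.76, 2.76]. Speed limits (rad/s): [2.39, 2.39, 3.14, 3.14, 3.14, 3.14, 3.14].

INTERFACE

Orientations are given as a unit quaternion [x, y, z, w].
In Python, from workcell import get_state, get_image, job gives the robot as it stands.
- The arm moves only by the tool drive_tool, never from a script. Its argument "increments" is a list of rows, each a list of 6 numbers: the shift along the tool's x, y, z in units of 40 mm (1.0 is 40 mm), then the turn, a rotation vector about the tool's x, y, z in rad. A call has 1 to 8 rows; each row shifts and turns the pose as measured when the row begins, along the tool's axes as they then stand; what a row does not reach is not made up. A row lasts 1/12 s, in which the tool goes at most 41.7 mm and 7.16 degrees, less where a joint would pass 70% of its speed; a pose out of reach is approached as far as the arm can. A call is refused whole if a number of a shift passes 1 or a number of a turn 0.125, either way. A call with a gripper value outside its range is refused whole. "gripper" is the gripper's target within -1 to 1 (shut at 1, half-way at 0, fully open at -1), set as the call begins (left out, the last holds). The fingers move at their own pace and stop on an object; the grip force is fixed at half the most. Time passes only in rows, so rows that do not move let the fingers close. It gives the time, the measured TCP pose, the force and the opening at its end, in the units of the state.
- get_state(): the state, without advancing time (a new reading comes with each control period).
- get_image(name): name is "scene" or "top" or "wrist"; returns a dict with "img" (480x640x3 uint8, red, green, blue), "z_map" (480x640 float32, mm along the optical axis (not along the pixel's ray), 0 where there is no reading), "fx", "fy", "cx", "cy" (pixels), "R" (3x3) and "t" (3): a world point X has camera coordinates R X + t. Camera axes: x right, y down, z forward; pixel columns grow to the right and rows downward; lengths in mm; the calibration is good to about 2 mm. A picture is of the moment at which its call begins.
- job.finish_job(): hands the job in, once; it reports no verdict.
The state is a dict: "time_s": time; "qpos": joint angles; "qvel": joint speeds; "effort": joint torques, N m; "tcp_pos": TCP position; "tool_rot": TCP orientation; "wrist_force": force on the tool from outside, world axes, zero at the start; "moment": the same for the moment, N m; "gripper_width": opening from 0.0 (shut) to 1.0 (fully open).
Only numpy, scipy, OpenCV 4.12 (cv2) and the standard library are available. Lean on these libraries where they do the work, as an engineer would, in place of code of your own. Each camera call takes 0.05 s, during which the arm holds its last target.

## Working session

There is one attempt and no reset: what is moved stays moved. The work goes in short steps, Python scripts to look and compute and a tool call to move; the robot and the scene stay as the last step left them, time stands still between calls to the robot, and variables do not carry over. Pictures are saved under pics/ and viewed, and the job is handed in when it is done.

Besides the shell and the picture viewer there is one more tool, called after ">>>" by a JSON object that holds its "fn" and its "kwargs", one argument or row to a line. drive_tool: Moves the arm, as the interface text tells. Its arguments: {"type":"object","properties":{"increments":{"type":"array","items":{"type":"array","items":{"type":"number"}}},"gripper":{"type":"number"}},"required":["increments"]}

```bash
mkdir -p pics; ls
cat > h.py <<'E'
import numpy as np, cv2
from workcell import get_state, get_image, job
from scipy.spatial.transform import Rotation as Rn
def snap(n,f):
    d=get_image(n); cv2.imwrite('pics/'+f+'.png',cv2.cvtColor(d['img'],cv2.COLOR_RGB2BGR)); np.savez('pics/'+f+'.npz',**d); return d
def world(d):
    z=d['z_map'].astype(float); v,u=np.mgrid[0:480,0:640]
    P=np.stack([(u-d['cx'])/d['fx']*z,(v-d['cy'])/d['fy']*z,z],-1)
    W=(P-d['t'])@d['R']; W[z==0]=np.nan; return W
E
python3 - <<'E'
from h import *
print(get_state())
for n in('scene','top','wrist'):
    d=snap(n,n+'0'); print(n,d['fx'],d['R'].round(3).tolist(),d['t'])
E
```

```text
pics
{'time_s': 0.0, 'qpos': array([-1.35519777,  0.53716284, -0.00445355,  1.53882652,  0.00259366,
        1.06729507, -0.0712047 ]), 'qvel': array([-3.70191315e-04,  2.22231257e-03,  2.54542332e-04, -1.44977305e-05,
        1.29609264e-03, -7.50706871e-04,  4.74056565e-04]), 'effort': array([-2.29575908e-04, -5.70979893e+01,  9.90950279e-01, -2.51602203e+01,
       -5.62131568e-02,  1.79123244e-02,  1.56737469e-04]), 'tcp_pos': array([180.60000524, 623.81823172, 254.85923126]), 'tool_rot': array([ 1.40395419e-01,  9.90095155e-01, -8.40625349e-04, -6.32639779e-05]), 'wrist_force': array([-0.03347179, -0.73395082,  0.36459772]), 'moment': array([-0.01957619, -0.00399383,  0.00290612]), 'gripper_width': 0.9996300995808334}
scene 593.123524822169 [[-0.67, 0.742, 0.015], [0.414, 0.391, -0.822], [-0.616, -0.545, -0.569]] [ 368.02819661 -191.40104316 1656.82545832]
top 532.5659282442812 [[-0.119, -0.993, -0.005], [-0.966, 0.117, -0.232], [0.231, -0.023, -0.973]] [100.81922505 602.39798347 968.91052569]
wrist 351.30477164245985 [[0.278, 0.961, -0.002], [0.917, -0.265, 0.297], [0.285, -0.084, -0.955]] [-648.3887197   -40.099608    389.88891345]
```

View pics/scene0.png

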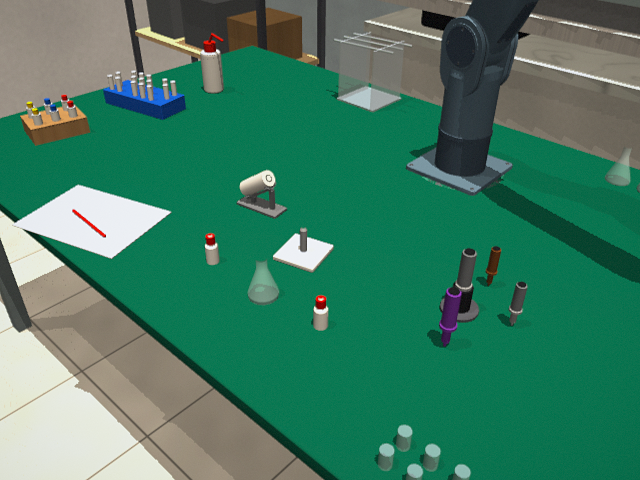

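View pics/top0.png

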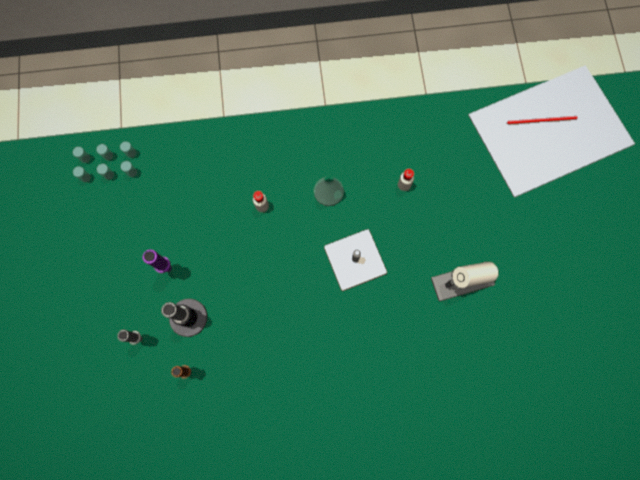

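View pics/wrist0.png

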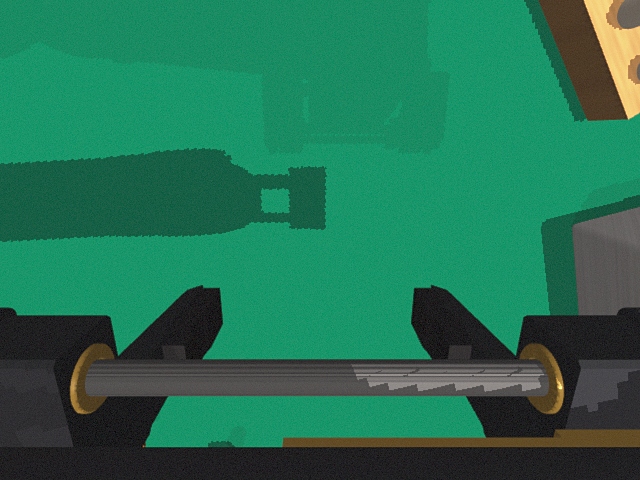

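The scene shows the pot in its cradle (scene 257,185; top 475,275), the stand with its peg (scene 303,250; top 356,258), and the large grey gauge in the holder (scene 467,270; top 185,316). The brown and purple pens and the smaller grey one are the look-alikes. The droppers are at top 260,201 and 406,180, with the flask at top 328,191.

Run:
```python
from h import *
for n in('top','scene'):
    d=dict(np.load(f'pics/{n}0.npz')); W=world(d)
    z=W[...,2]; print(n)
    def reg(u0,u1,v0,v1,zl,zh):
        p=W[v0:v1,u0:u1].reshape(-1,3); p=p[(p[:,2]>zl)&(p[:,2]<zh)]; return p
    R={'top':dict(pot=(445,505,255,305,35,130),plate=(315,395,220,300,7,16),peg=(340,375,240,275,30,80),gauge=(155,215,290,340,120,160),foot=(155,215,290,340,4,35),tab=(220,240,300,400,-20,20),da=(245,280,180,220,10,90),db=(390,425,160,200,10,90),fl=(305,350,170,210,10,120),small=(110,150,320,350,30,160),cr=(425,505,255,305,3,30)),
     'scene':dict(pot=(235,280,165,200,35,130),plate=(265,340,228,272,7,16),peg=(295,312,226,255,30,80),gauge=(455,480,245,275,120,160),foot=(435,485,285,325,4,35),tab=(340,400,220,260,-20,20),da=(310,332,290,335,10,90),db=(200,222,230,270,10,90),fl=(240,285,250,305,10,120),small=(505,530,275,330,10,160),cr=(230,290,190,220,3,30))}[n]
    for k,r in R.items():
        p=reg(*r)
        if len(p): print(k,len(p),'mean',p.mean(0).round(1),'med',np.median(p,0).round(1),'min',np.percentile(p,2,axis=0).round(1),'max',np.percentile(p,98,axis=0).round(1))
```

```text
top
pot 926 mean [ 517.3 -248.6   81.6] med [ 516.5 -244.9   84. ] min [ 497.8 -300.6   48.9] max [ 539.4 -209.3  106. ]
plate 2150 mean [588.2 -34.3  12.2] med [586.8 -33.6  12.2] min [537.6 -85.7   8.4] max [640.4  16.6  15.5]
peg 71 mean [586.8 -33.6  59.2] med [586.1 -33.   66.6] min [581.7 -41.8  33.9] max [596.8 -27.1  72.6]
gauge 219 mean [510.9 313.2 139.1] med [510.8 312.8 141.1] min [499.5 302.6 121.2] max [523.4 327.1 146. ]
foot 747 mean [509.4 309.2   9.2] med [503.6 303.6   8.2] min [476.5 277.8   4.2] max [558.9 369.3  28. ]
tab 1996 mean [4.386e+02 2.379e+02 3.000e-01] med [4.379e+02 2.380e+02 4.000e-01] min [345.9 215.2  -3.6] max [533.6 260.2   4.6]
da 214 mean [725.8 144.6  47.9] med [724.5 144.3  45.1] min [717.3 132.8  12.7] max [739.4 157.8  70. ]
db 227 mean [ 736.3 -158.7   47.1] med [ 735.2 -157.8   45.7] min [ 727.4 -171.9   12.7] max [ 750.  -148.2   69.3]
fl 599 mean [732.3   3.   38.5] med [731.6   3.9  35.3] min [715.2 -26.1  11.1] max [758.   29.1  84.4]
small 249 mean [480.1 408.6  78. ] med [479.9 407.1  83.5] min [471.  402.1  38.3] max [491.3 420.9 
[... 624 characters left out ...]
min [478.9 278.9   4.2] max [543.1 351.4  31.2]
tab 2391 mean [442.8  33.9   0.9] med [443.6  34.6   0.9] min [351.3 -48.8  -2.4] max [528.3 111.8   4.3]
da 385 mean [737.2 150.4  41.8] med [738.5 151.6  42.4] min [724.5 136.1  12.3] max [745.8 159.6  69.5]
db 309 mean [ 746.8 -155.9   40.9] med [ 747.9 -154.8   40.9] min [ 733.1 -168.6   11.6] max [ 756.9 -147.6   69.4]
fl 932 mean [743.6   5.4  38.8] med [754.4  11.3  33.7] min [630.3 -68.8  10.8] max [773.3  29.7  90.7]
small 444 mean [487.4 413.9  66.1] med [488.1 414.5  67.7] min [476.6 403.1  14.6] max [493.9 422.5 102.7]
cr 715 mean [ 525.1 -245.8    9.1] med [ 526.9 -246.8    8.5] min [ 454.1 -332.     3.1] max [ 583.1 -187.3   26.9]
```

```bash
cat > fit.py <<'E'
from h import *
from scipy.optimize import least_squares as ls
D={n:dict(np.load(f'pics/{n}0.npz')) for n in('top','scene')}
Ws={n:world(d) for n,d in D.items()}
def reg(n,u0,u1,v0,v1,zl,zh):
    p=Ws[n][v0:v1,u0:u1].reshape(-1,3); return p[(p[:,2]>zl)&(p[:,2]<zh)]
def vert(p,r,x0):
    f=lambda q: np.maximum(np.hypot(p[:,0]-q[0],p[:,1]-q[1])-r, -3*0-99)
    return ls(f,x0,loss='soft_l1',f_scale=1.5).x
print('bottles / pegs (side points)')
G={'top':[('gauge',(155,215,290,340,80,140),13.5,(512,314)),('peg',(340,375,240,275,25,66),8,(590,-33))],
'scene':[('gauge',(450,485,245,290,85,142),13.5,(512,314)),('peg',(290,316,226,255,22,68),8,(590,-33))]}
for n in G:
    for k,r,R,x0 in G[n]:
        p=reg(n,*r); p=p[np.hypot(p[:,0]-x0[0],p[:,1]-x0[1])<R+12]
        print(n,k,len(p),vert(p,R,x0).round(1))
P={'top':(445,505,255,305,30,130),'scene':(235,280,165,200,30,130)}
A=[]
for n in P:
    p=reg(n,*P[n])
    def model(q):
        yaw=q[3]; s=q[4]; a=np.array([np.cos(s)*np.sin(yaw),-np.cos(s)*np.cos(yaw),-np.sin(s)])
        e=p-q[:3]; t=e@a; rr=np.linalg.norm(e-t[:,None]*a,axis=1)
        # sdf of capped cylinder
        dx=rr-20; dt=np.abs(t)-45
        return np.where((dx<0)&(dt<0),np.maximum(dx,dt),np.hypot(np.maximum(dx,0),np.maximum(dt,0)))
    f=lambda q: np.r_[model(q)]
    m=ls(f,[518,-255,65,0,np.radians(35)],loss='soft_l1',f_scale=1.5)
    for it in range(3):
        keep=np.abs(model(m.x))<6; p=p[keep]; m=ls(f,m.x,loss='soft_l1',f_scale=1.5)
    print(n,'pot',len(p),m.x[:3].round(1),np.degrees(m.x[3:]).round(1),np.abs(m.fun).mean())
E
python3 fit.py
```

```text
bottles / pegs (side points)
top gauge 174 [512.6 316.1]
top peg 36 [590.  -34.9]
scene gauge 386 [511.6 314.2]
scene peg 123 [589.8 -36.5]
top pot 894 [ 520.5 -256.9   65.4] [ 9.4 34.7] 0.9587286269760672
scene pot 633 [ 521.3 -257.8   65.2] [ 9.6 33.9] 1.6636270107045283
```

```bash
cat >> h.py <<'E'
def pot_pose():
    c=np.array([521,-257.3,65.]); yw=np.radians(9.5); s=np.radians(35)
    a=np.array([np.cos(s)*np.sin(yw),-np.cos(s)*np.cos(yw),-np.sin(s)]); return c,a
def grasp():
    c,a=pot_pose(); z=a+[0,0,-1]; z/=np.linalg.norm(z)
    y=np.array([np.cos(np.radians(9.5)),np.sin(np.radians(9.5)),0]); x=np.cross(y,z)
    return c-12*a-1*z, np.stack([x,y,z],1)
def plan(p1,R1,n=None,p0=None,R0=None,step=38,rot=0.12,show=True):
    s=get_state()
    if p0 is None: p0=s['tcp_pos']; R0=Rn.from_quat(s['tool_rot']).as_matrix()
    rv=Rn.from_matrix(R0.T@R1).as_rotvec(); dp=np.array(p1)-p0
    N=n or int(max(1,np.ceil(np.linalg.norm(dp)/step),np.ceil(np.linalg.norm(rv)/rot)))
    print('N',N,'dp',dp.round(1),'rv',rv.round(3))
    R=R0.copy()
    if show:
        for i in range(N):
            print(np.r_[R.T@dp/N/40, rv/N].round(3).tolist()); R=R@Rn.from_rotvec(rv/N).as_matrix()
    return N
def stat():
    s=get_state(); print('t',round(s['time_s'],2),'q',s['qpos'].round(2),'p',s['tcp_pos'].round(1),'F',s['wrist_force'].round(2),'w',round(s['gripper_width'],3)); print(Rn.from_quat(s['tool_rot']).as_matrix().round(3).tolist())
E
python3 - <<'E'
from h import *
p,R=grasp(); print(p,R)
s=get_state(); R0=Rn.from_quat(s['tool_rot']).as_matrix()
# phase 1: to (500,250,290) with R0 -> halfway
rv=Rn.from_matrix(R0.T@R).as_rotvec()
Rm=R0@Rn.from_rotvec(rv*0.5).as_matrix()
print('A');plan([500,250,290],Rm)
print('B');plan(p-R[:,2]*100,R,p0=np.array([500,250,290.]),R0=Rm)
E
```

```text
[ 519.30140049 -247.14956959   72.76992807] [[-0.14639901  0.9862856   0.0762105 ]
 [ 0.87484601  0.16504761 -0.45541601]
 [-0.46174861  0.         -0.88701083]]
A
N 13 dp [ 319.4 -373.9   34.9] rv [ 0.134 -0.214  0.55 ]
[-0.79, -0.52, -0.066, 0.01, -0.016, 0.042]
[-0.812, -0.487, -0.048, 0.01, -0.016, 0.042]
[-0.833, -0.452, -0.03, 0.01, -0.016, 0.042]
[-0.851, -0.417, -0.011, 0.01, -0.016, 0.042]
[-0.868, -0.381, 0.007, 0.01, -0.016, 0.042]
[-0.883, -0.343, 0.025, 0.01, -0.016, 0.042]
[-0.897, -0.305, 0.043, 0.01, -0.016, 0.042]
[-0.908, -0.266, 0.061, 0.01, -0.016, 0.042]
[-0.917, -0.227, 0.078, 0.01, -0.016, 0.042]
[-0.924, -0.187, 0.096, 0.01, -0.016, 0.042]
[-0.93, -0.147, 0.112, 0.01, -0.016, 0.042]
[-0.933, -0.106, 0.129, 0.01, -0.016, 0.042]
[-0.935, -0.065, 0.145, 0.01, -0.016, 0.042]
B
N 13 dp [  11.7 -451.6 -128.5] rv [ 0.134 -0.214  0.55 ]
[-0.577, -0.542, 0.436, 0.01, -0.016, 0.042]
[-0.592, -0.513, 0.451, 0.01, -0.016, 0.042]
[-0.605, -0.483, 0.466, 0.01, -0.016, 0.042]
[-0.617, -0.452, 0.48, 0.01, -0.016, 0.042]
[-0.628, -0.42, 0.495, 0.01, -0.016, 0.042]
[-0.636, -0.388, 0.51, 0.01, -0.016, 0.042]
[-0.644, -0.356, 0.524, 0.01, -0.016, 0.042]
[-0.649, -0.323, 0.538, 0.01, -0.016, 0.042]
[-0.653, -0.29, 0.552, 0.01, -0.016, 0.042]
[-0.656, -0.256, 0.566, 0.01, -0.016, 0.042]
[-0.657, -0.223, 0.579, 0.01, -0.016, 0.042]
[-0.656, -0.189, 0.592, 0.01, -0.016, 0.042]
[-0.653, -0.155, 0.604, 0.01, -0.016, 0.042]
```

>>> {"fn": "drive_tool", "kwargs": {
  "increments": [
    [-0.79,-0.52,-0.07,0.01,-0.016,0.042],
    [-0.81,-0.49,-0.05,0.01,-0.016,0.042],
    [-0.83,-0.45,-0.03,0.01,-0.016,0.042],
    [-0.85,-0.42,-0.01,0.01,-0.016,0.042],
    [-0.87,-0.38,0.01,0.01,-0.016,0.042],
    [-0.88,-0.34,0.03,0.01,-0.016,0.042],
    [-0.9,-0.3,0.04,0.01,-0.016,0.042],
    [-0.91,-0.27,0.06,0.01,-0.016,0.042]
  ],
  "gripper": -1
}}

```text
time_s: 0.82
tcp_pos: [375.3, 389.8, 273.0]
tool_rot: [0.302, 0.95, -0.052, 0.056]
wrist_force: [0.4, 0.1, 0.5]
gripper_width: 0.999
```

```bash
python3 -c "
from h import *
stat(); p,R=grasp()
plan([510,150,280],R,show=False)
s=get_state(); R0=Rn.from_quat(s['tool_rot']).as_matrix(); rv=Rn.from_matrix(R0.T@R).as_rotvec()
Rm=R0@Rn.from_rotvec(rv*0.5).as_matrix()
plan([520,30,270],Rm); plan(p-R[:,2]*100,R,p0=np.array([520,30,270.]),R0=Rm)
"
```

```text
t 0.82 q [-1.11  0.36  0.19  1.79  0.09  1.06 -0.03] p [375.3 389.8 273. ] F [0.39 0.12 0.51] w 0.999
[[-0.811, 0.58, 0.076], [0.569, 0.812, -0.133], [-0.139, -0.065, -0.988]]
N 8 dp [ 134.7 -239.8    7. ] rv [ 0.181 -0.297  0.769]
N 11 dp [ 144.7 -359.8   -3. ] rv [ 0.091 -0.149  0.384]
[-0.731, -0.472, 0.14, 0.008, -0.014, 0.035]
[-0.745, -0.445, 0.154, 0.008, -0.014, 0.035]
[-0.758, -0.418, 0.168, 0.008, -0.014, 0.035]
[-0.769, -0.39, 0.181, 0.008, -0.014, 0.035]
[-0.78, -0.361, 0.195, 0.008, -0.014, 0.035]
[-0.789, -0.332, 0.208, 0.008, -0.014, 0.035]
[-0.798, -0.303, 0.222, 0.008, -0.014, 0.035]
[-0.804, -0.273, 0.235, 0.008, -0.014, 0.035]
[-0.81, -0.243, 0.248, 0.008, -0.014, 0.035]
[-0.815, -0.212, 0.261, 0.008, -0.014, 0.035]
[-0.818, -0.181, 0.274, 0.008, -0.014, 0.035]
N 7 dp [  -8.3 -231.6 -108.5] rv [ 0.091 -0.149  0.384]
[-0.524, -0.434, 0.61, 0.013, -0.021, 0.055]
[-0.533, -0.397, 0.627, 0.013, -0.021, 0.055]
[-0.541, -0.36, 0.643, 0.013, -0.021, 0.055]
[-0.545, -0.321, 0.659, 0.013, -0.021, 0.055]
[-0.548, -0.283, 0.675, 0.013, -0.021, 0.055]
[-0.548, -0.244, 0.69, 0.013, -0.021, 0.055]
[-0.545, -0.205, 0.704, 0.013, -0.021, 0.055]
```

>>> {"fn": "drive_tool", "kwargs": {
  "increments": [
    [-0.8,-0.5,0.14,0.008,-0.014,0.04],
    [-0.82,-0.48,0.15,0.008,-0.014,0.04],
    [-0.83,-0.45,0.17,0.008,-0.014,0.04],
    [-0.84,-0.42,0.18,0.008,-0.014,0.04],
    [-0.85,-0.4,0.2,0.008,-0.014,0.04],
    [-0.86,-0.36,0.21,0.008,-0.014,0.04],
    [-0.87,-0.33,0.22,0.008,-0.014,0.04],
    [-0.88,-0.3,0.24,0.008,-0.014,0.04]
  ]
}}

```text
time_s: 1.48
tcp_pos: [488.5, 88.9, 277.0]
tool_rot: [0.455, 0.879, -0.09, 0.109]
wrist_force: [0.2, 0.2, -0.3]
gripper_width: 0.996
```

```bash
python3 -c "
from h import *
stat(); p,R=grasp()
plan(p-R[:,2]*100,R)
"
```

```text
t 1.48 q [-0.81  0.25  0.43  1.98  0.22  0.95  0.09] p [488.5  88.9 277. ] F [ 0.21  0.16 -0.29] w 0.996
[[-0.561, 0.82, 0.11], [0.781, 0.569, -0.259], [-0.275, -0.059, -0.96]]
N 9 dp [  23.2 -290.5 -115.5] rv [ 0.109 -0.185  0.431]
[-0.578, -0.387, 0.524, 0.012, -0.021, 0.048]
[-0.585, -0.353, 0.54, 0.012, -0.021, 0.048]
[-0.59, -0.318, 0.556, 0.012, -0.021, 0.048]
[-0.593, -0.283, 0.572, 0.012, -0.021, 0.048]
[-0.593, -0.247, 0.587, 0.012, -0.021, 0.048]
[-0.592, -0.212, 0.602, 0.012, -0.021, 0.048]
[-0.589, -0.176, 0.617, 0.012, -0.021, 0.048]
[-0.584, -0.14, 0.631, 0.012, -0.021, 0.048]
[-0.576, -0.105, 0.644, 0.012, -0.021, 0.048]
```

>>> {"fn": "drive_tool", "kwargs": {
  "increments": [
    [-0.65,-0.43,0.5,0.013,-0.023,0.052],
    [-0.66,-0.4,0.52,0.013,-0.023,0.052],
    [-0.66,-0.36,0.54,0.013,-0.023,0.052],
    [-0.66,-0.32,0.57,0.013,-0.023,0.052],
    [-0.66,-0.28,0.6,0.013,-0.023,0.052],
    [-0.66,-0.24,0.62,0.013,-0.023,0.052],
    [-0.66,-0.2,0.65,0.013,-0.023,0.052],
    [-0.6,-0.16,0.66,0.013,-0.023,0.052]
  ]
}}

```text
time_s: 2.15
tcp_pos: [505.2, -207.0, 183.4]
tool_rot: [0.63, 0.739, -0.15, 0.187]
wrist_force: [0.8, 0.3, 0.3]
gripper_width: 0.997
```

```bash
python3 -c "
from h import *
stat(); p,R=grasp()
plan(p-R[:,2]*100,R)
"
```

```text
t 2.15 q [-0.49  0.5   0.67  2.09  0.33  0.53 -0.02] p [ 505.2 -207.   183.4] F [0.77 0.34 0.26] w 0.997
[[-0.136, 0.987, 0.087], [0.875, 0.161, -0.457], [-0.465, 0.014, -0.885]]
N 1 dp [  6.5   5.4 -21.9] rv [ 0.01   0.004 -0.01 ]
[0.352, 0.175, 0.438, 0.01, 0.004, -0.01]
```

>>> {"fn": "drive_tool", "kwargs": {
  "increments": [
    [0.35,0.17,0.44,0.01,0.004,-0.01],
    [0,0,0,0,0,0]
  ]
}}

```text
time_s: 2.32
tcp_pos: [508.5, -208.8, 159.4]
tool_rot: [0.631, 0.737, -0.157, 0.181]
wrist_force: [0.5, 0.8, 0.1]
gripper_width: 1.0
```

```bash
python3 -c "
from h import *
stat(); p,R=grasp()
plan(p-R[:,2]*100,R); plan(p,R)
d=snap('wrist','w1')
c,a=pot_pose()
im=cv2.imread('pics/w1.png')
for X in (c,c-45*a,c+45*a,p):
    q=d['R']@X+d['t']; u=q[0]/q[2]*d['fx']+d['cx']; v=q[1]/q[2]*d['fy']+d['cy']; print(u,v); cv2.circle(im,(int(u),int(v)),4,(0,0,255),-1)
cv2.imwrite('pics/w1b.png',im)
"
```

```text
t 2.32 q [-0.46  0.56  0.64  2.08  0.31  0.5  -0.02] p [ 508.5 -208.8  159.4] F [0.52 0.84 0.09] w 1.0
[[-0.137, 0.988, 0.069], [0.874, 0.153, -0.46], [-0.465, -0.003, -0.885]]
N 1 dp [3.1 7.2 2. ] rv [-0.008  0.004 -0.009]
[0.123, 0.105, -0.123, -0.008, 0.004, -0.009]
N 3 dp [ 10.8 -38.3 -86.7] rv [-0.008  0.004 -0.009]
[0.044, 0.042, 0.792, -0.003, 0.001, -0.003]
[0.043, 0.04, 0.793, -0.003, 0.001, -0.003]
[0.042, 0.038, 0.793, -0.003, 0.001, -0.003]
325.3242710262296 246.2379100160134
326.37389663631717 233.97409500663593
324.593801307881 254.77271081516102
325.59041077408074 243.88196837947788
```

View pics/w1b.png

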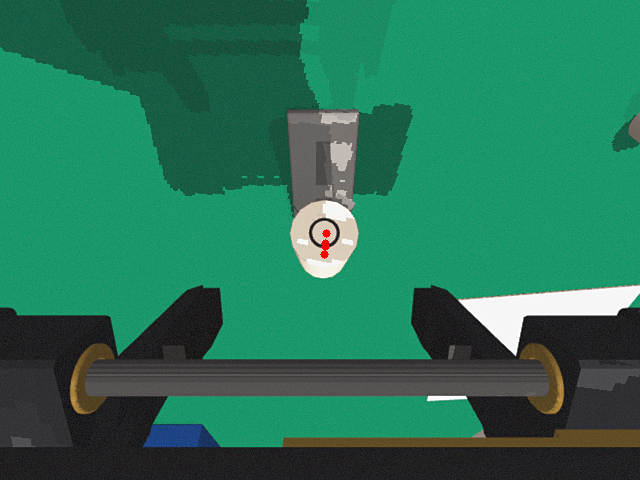

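The wrist view shows the ring at about (324,233), against a prediction of (326,234), so the pot fit holds. I'm going in for the grasp.

>>> {"fn": "drive_tool", "kwargs": {
  "increments": [
    [0.06,0.06,0.6,-0.003,0.001,-0.003],
    [0.05,0.05,0.6,-0.003,0.001,-0.003],
    [0.04,0.04,0.6,-0.002,0.001,-0.003],
    [0,0,0.4,0,0,0],
    [0,0,0,0,0,0]
  ]
}}

```text
time_s: 2.78
tcp_pos: [523.8, -242.3, 83.3]
tool_rot: [0.626, 0.742, -0.15, 0.185]
wrist_force: [-0.5, 0.2, 0.2]
gripper_width: 0.999
```

```bash
python3 -c "
from h import *
stat(); p,R=grasp()
plan(p,R)
"
```

```text
t 2.78 q [-0.33  0.73  0.58  2.05  0.28  0.32 -0.  ] p [ 523.8 -242.3   83.3] F [-0.49  0.24  0.18] w 0.999
[[-0.147, 0.985, 0.086], [0.874, 0.17, -0.455], [-0.463, 0.009, -0.886]]
N 1 dp [ -4.5  -4.8 -10.5] rv [0.01  0.001 0.001]
[0.034, -0.133, 0.279, 0.01, 0.001, 0.001]
```

>>> {"fn": "drive_tool", "kwargs": {
  "increments": [
    [0.03,-0.13,0.28,0.01,0.001,0.001],
    [0,0,0,0,0,0]
  ]
}}

```text
time_s: 2.95
tcp_pos: [520.1, -246.4, 74.2]
tool_rot: [0.627, 0.742, -0.153, 0.182]
wrist_force: [-0.6, 0.1, -0.5]
gripper_width: 1.002
```

```bash
python3 -c "
from h import *
stat(); p,R=grasp()
plan(p,R)
"
```

```text
t 2.95 q [-0.32  0.74  0.58  2.05  0.28  0.31 -0.  ] p [ 520.1 -246.4   74.2] F [-0.59  0.09 -0.45] w 1.002
[[-0.147, 0.986, 0.078], [0.875, 0.166, -0.455], [-0.462, 0.001, -0.887]]
N 1 dp [-0.8 -0.8 -1.4] rv [ 0.002 -0.     0.   ]
[0.002, -0.022, 0.038, 0.002, -0.0, 0.0]
```

Close the gripper.

>>> {"fn": "drive_tool", "kwargs": {
  "increments": [
    [0,0,0,0,0,0],
    [0,0,0,0,0,0],
    [0,0,0,0,0,0],
    [0,0,0,0,0,0],
    [0,0,0,0,0,0],
    [0,0,0,0,0,0]
  ],
  "gripper": 1
}}

```text
time_s: 3.45
tcp_pos: [522.5, -244.2, 78.1]
tool_rot: [0.627, 0.742, -0.151, 0.184]
wrist_force: [-0.1, 0.2, 0.4]
gripper_width: 0.566
```

```bash
python3 -c "
from h import *
stat()
"
```

```text
t 3.45 q [-0.33  0.74  0.58  2.05  0.28  0.31 -0.  ] p [ 522.5 -244.2   78.1] F [-0.08  0.22  0.38] w 0.566
[[-0.147, 0.986, 0.084], [0.875, 0.169, -0.454], [-0.462, 0.007, -0.887]]
```

>>> {"fn": "drive_tool", "kwargs": {
  "increments": [
    [0,-0.05,0.1,0.003,0,0],
    [0,0,0.02,0,0,0],
    [0,0,0,0,0,0]
  ]
}}

```text
time_s: 3.7
tcp_pos: [520.2, -246.8, 74.0]
tool_rot: [0.627, 0.742, -0.152, 0.183]
wrist_force: [-0.7, 3.8, 7.5]
gripper_width: 0.447
```

```bash
python3 -c "
from h import *
stat();p,R=grasp()
plan(p,R)
"
```

```text
t 3.7 q [-0.32  0.74  0.57  2.05  0.28  0.3  -0.  ] p [ 520.2 -246.8   74. ] F [-0.66  3.79  7.48] w 0.447
[[-0.146, 0.986, 0.08], [0.875, 0.167, -0.455], [-0.462, 0.003, -0.887]]
N 1 dp [-0.9 -0.3 -1.3] rv [ 0.004 -0.    -0.   ]
[0.011, -0.024, 0.03, 0.004, -0.0, -0.0]
```

>>> {"fn": "drive_tool", "kwargs": {
  "increments": [
    [0,0,0,0,0,0],
    [-0.12,0,-0.22,0,0,0],
    [-0.28,0,-0.53,0,0,0],
    [-0.37,0,-0.71,0,0,0],
    [-0.37,0,-0.71,0,0,0],
    [-0.37,0,-0.71,0,0,0],
    [-0.37,0,-0.71,0,0,0],
    [0,0,0,0,0,0]
  ]
}}

```text
time_s: 4.37
tcp_pos: [517.5, -248.5, 243.1]
tool_rot: [0.627, 0.742, -0.154, 0.18]
wrist_force: [0.5, -0.1, 0.2]
gripper_width: 0.447
```

```bash
python3 -c "
from h import *
stat(); snap('wrist','w2'); snap('scene','s2')
"
```

```text
t 4.37 q [-0.38  0.41  0.64  1.99  0.34  0.67  0.11] p [ 517.5 -248.5  243.1] F [ 0.5  -0.05  0.15] w 0.447
[[-0.148, 0.986, 0.074], [0.875, 0.165, -0.454], [-0.46, -0.003, -0.888]]
```

View pics/w2.png

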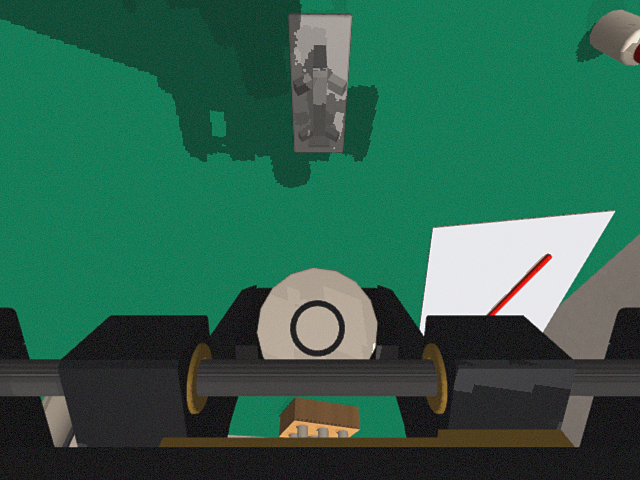

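View pics/s2.png

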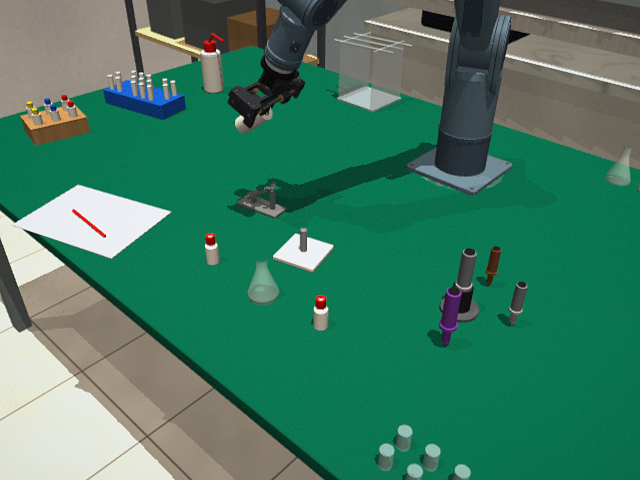

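```bash
cat >> h.py <<'E'
def rel():
    c,a=pot_pose(); _,R=grasp(); r=R.T@(c-np.array([520.2,-246.8,74.])); r[1]=0; return r, R.T@a
def place(psi=77,c=(590,-35.5,57.)):
    r,at=rel(); _,R=grasp()
    Re=Rn.from_euler('z',psi,degrees=True).as_matrix()@R@Rn.from_euler('z',180,degrees=True).as_matrix()
    return np.array(c)-Re@r, Re
E
python3 -c "
from h import *
print(rel()); p,R=place(); print(p,R.round(3).tolist()); r,at=rel(); print(R@at)
plan(p+[0,0,150],R)
"
```

```text
(array([-5.14726483,  0.        , 12.82593399]), array([-4.61748613e-01, -1.62612424e-17,  8.87010833e-01]))
[588.64585291 -35.41717682  70.7534848 ] [[0.885, -0.061, 0.461], [-0.054, -0.998, -0.028], [0.462, 0.0, -0.887]]
[-3.26215757e-17 -3.86212428e-17 -1.00000000e+00]
N 17 dp [ 73.1 211.8 -17.8] rv [-0.009  0.685  1.852]
[0.268, 0.158, -0.111, -0.001, 0.04, 0.109]
[0.288, 0.128, -0.099, -0.001, 0.04, 0.109]
[0.304, 0.095, -0.087, -0.001, 0.04, 0.109]
[0.316, 0.062, -0.075, -0.001, 0.04, 0.109]
[0.324, 0.027, -0.062, -0.001, 0.04, 0.109]
[0.327, -0.009, -0.049, -0.001, 0.04, 0.109]
[0.326, -0.044, -0.036, -0.001, 0.04, 0.109]
[0.32, -0.079, -0.023, -0.001, 0.04, 0.109]
[0.31, -0.114, -0.01, -0.001, 0.04, 0.109]
[0.296, -0.147, 0.002, -0.001, 0.04, 0.109]
[0.278, -0.178, 0.014, -0.001, 0.04, 0.109]
[0.256, -0.207, 0.024, -0.001, 0.04, 0.109]
[0.231, -0.234, 0.034, -0.001, 0.04, 0.109]
[0.203, -0.258, 0.043, -0.001, 0.04, 0.109]
[0.172, -0.278, 0.05, -0.001, 0.04, 0.109]
[0.138, -0.295, 0.056, -0.001, 0.04, 0.109]
[0.103, -0.308, 0.061, -0.001, 0.04, 0.109]
```

>>> {"fn": "drive_tool", "kwargs": {
  "increments": [
    [0.27,0.16,-0.11,0,0.04,0.109],
    [0.29,0.13,-0.1,0,0.04,0.109],
    [0.3,0.1,-0.09,0,0.04,0.109],
    [0.32,0.06,-0.08,0,0.04,0.109],
    [0.32,0.03,-0.06,0,0.04,0.109],
    [0.33,-0.01,-0.05,0,0.04,0.109],
    [0.33,-0.04,-0.04,0,0.04,0.109],
    [0.32,-0.08,-0.02,0,0.04,0.109]
  ]
}}

```text
time_s: 5.13
tcp_pos: [544.5, -143.2, 217.8]
tool_rot: [0.906, 0.411, 0.029, 0.101]
wrist_force: [-0.6, -0.2, -0.6]
gripper_width: 0.448
```

```bash
python3 -c "
from h import *
stat(); p,R=place()
plan(p+[0,0,150],R)
"
```

```text
t 5.13 q [-0.4   0.41  0.63  1.97 -0.17  0.67 -0.43] p [ 544.5 -143.2  217.8] F [-0.55 -0.18 -0.57] w 0.448
[[0.661, 0.738, 0.135], [0.75, -0.642, -0.159], [-0.031, 0.207, -0.978]]
N 9 dp [ 44.1 107.8   2.9] rv [-0.014  0.378  0.939]
[0.305, -0.1, -0.039, -0.002, 0.042, 0.104]
[0.295, -0.131, -0.027, -0.002, 0.042, 0.104]
[0.28, -0.161, -0.015, -0.002, 0.042, 0.104]
[0.262, -0.19, -0.004, -0.002, 0.042, 0.104]
[0.241, -0.216, 0.007, -0.002, 0.042, 0.104]
[0.217, -0.24, 0.016, -0.002, 0.042, 0.104]
[0.19, -0.261, 0.024, -0.002, 0.042, 0.104]
[0.16, -0.279, 0.031, -0.002, 0.042, 0.104]
[0.129, -0.295, 0.037, -0.002, 0.042, 0.104]
```

>>> {"fn": "drive_tool", "kwargs": {
  "increments": [
    [0.3,-0.1,-0.04,0,0.042,0.108],
    [0.3,-0.13,-0.03,0,0.042,0.108],
    [0.28,-0.16,-0.02,0,0.042,0.108],
    [0.26,-0.19,0,0,0.042,0.108],
    [0.24,-0.22,0.01,0,0.042,0.108],
    [0.22,-0.24,0.02,0,0.042,0.108],
    [0.19,-0.26,0.02,0,0.042,0.108],
    [0.16,-0.28,0.03,0,0.042,0.108]
  ]
}}

```text
time_s: 5.8
tcp_pos: [578.8, -47.2, 206.8]
tool_rot: [0.978, -0.018, 0.209, 0.011]
wrist_force: [0.5, -0.8, -1.1]
gripper_width: 0.452
```

```bash
python3 -c "
from h import *
stat(); p,R=place()
plan(p+[0,0,150],R)
"
```

```text
t 5.8 q [-0.54  0.37  0.64  2.13 -0.63  0.33 -1.03] p [578.8 -47.2 206.8] F [ 0.5  -0.75 -1.14] w 0.452
[[0.912, -0.04, 0.409], [-0.031, -0.999, -0.029], [0.409, 0.014, -0.912]]
N 1 dp [ 9.9 11.8 14. ] rv [0.004 0.058 0.025]
[0.359, -0.299, -0.227, 0.004, 0.058, 0.025]
```

```bash
python3 -c "
from h import *
p,R=place(175)
print(p,R)
# rotate about world z: pivot path
s=get_state(); R0=Rn.from_quat(s['tool_rot']).as_matrix()
p1,R1=place(77)
n=15
P=s['tcp_pos'];Rc=R0
for i in range(1,n+1):
    pi,Ri=place(77+98*i/n); pi=pi+[0,0,150]; pi=s['tcp_pos']*(1-i/n)+pi*i/n if 0 else pi
    if i<4: pi=P+(pi-P)*0.5
    Ri = Ri if i>3 else Rn.from_rotvec(Rn.from_matrix(R0.T@place(77+98*3/n)[1]).as_rotvec()*i/3)
    Ri = Ri if i>3 else R0@Ri.as_matrix()
    print(np.r_[Rc.T@(pi-P)/40, Rn.from_matrix(Rc.T@Ri).as_rotvec()].round(3).tolist()); P=pi;Rc=Ri
"
```

```text
[590.1064437  -36.85249538  70.7534848 ] [[-6.95940679e-02  9.96917334e-01 -3.62283786e-02]
 [ 8.84276475e-01  7.84590957e-02  4.60325196e-01]
 [ 4.61748613e-01  5.65478961e-17 -8.87010833e-01]]
[0.18, -0.148, -0.113, 0.051, 0.02, -0.094]
[0.098, -0.066, -0.051, 0.051, 0.02, -0.094]
[0.052, -0.027, -0.023, 0.051, 0.02, -0.094]
[0.055, -0.02, -0.02, 0.053, 0.0, -0.101]
[0.0, 0.004, 0.0, 0.053, 0.0, -0.101]
[0.0, 0.004, 0.0, 0.053, 0.0, -0.101]
[0.0, 0.004, 0.0, 0.053, -0.0, -0.101]
[0.0, 0.004, 0.0, 0.053, 0.0, -0.101]
[0.0, 0.004, 0.0, 0.053, 0.0, -0.101]
[0.0, 0.004, 0.0, 0.053, -0.0, -0.101]
[0.0, 0.004, 0.0, 0.053, 0.0, -0.101]
[0.0, 0.004, 0.0, 0.053, 0.0, -0.101]
[0.0, 0.004, 0.0, 0.053, 0.0, -0.101]
[0.0, 0.004, 0.0, 0.053, 0.0, -0.101]
[0.0, 0.004, 0.0, 0.053, -0.0, -0.101]
```

>>> {"fn": "drive_tool", "kwargs": {
  "increments": [
    [0.18,-0.15,-0.11,0.051,0.02,-0.094],
    [0.1,-0.07,-0.05,0.051,0.02,-0.094],
    [0.05,-0.03,-0.02,0.051,0.02,-0.094],
    [0.05,-0.02,-0.02,0.053,0,-0.101],
    [0,0,0,0.053,0,-0.101],
    [0,0,0,0.053,0,-0.101],
    [0,0,0,0.053,0,-0.101],
    [0,0,0,0.053,0,-0.101]
  ]
}}

```text
time_s: 6.47
tcp_pos: [575.6, -21.2, 202.8]
tool_rot: [0.88, 0.414, 0.204, -0.112]
wrist_force: [0.9, -0.4, -1.4]
gripper_width: 0.448
```

```bash
python3 -c "
from h import *
stat(); p,R=place(175)
plan(p+[0,0,150],R)
"
```

```text
t 6.47 q [ 0.11  0.42  0.09  1.98 -0.78  0.68  0.1 ] p [575.6 -21.2 202.8] F [ 0.92 -0.37 -1.39] w 0.448
[[0.574, 0.774, 0.266], [0.683, -0.632, 0.367], [0.452, -0.029, -0.891]]
N 7 dp [ 14.5 -15.7  18. ] rv [ 0.325 -0.001 -0.691]
[0.02, 0.074, -0.064, 0.046, -0.0, -0.099]
[0.013, 0.072, -0.067, 0.046, -0.0, -0.099]
[0.006, 0.07, -0.071, 0.046, -0.0, -0.099]
[-0.001, 0.067, -0.074, 0.046, -0.0, -0.099]
[-0.007, 0.063, -0.077, 0.046, -0.0, -0.099]
[-0.013, 0.058, -0.08, 0.046, -0.0, -0.099]
[-0.019, 0.053, -0.082, 0.046, -0.0, -0.099]
```

>>> {"fn": "drive_tool", "kwargs": {
  "increments": [
    [0.02,0.09,-0.1,0.048,0,-0.103],
    [0.01,0.09,-0.1,0.048,0,-0.103],
    [0.01,0.09,-0.1,0.048,0,-0.103],
    [0,0.08,-0.1,0.048,0,-0.103],
    [-0.01,0.08,-0.1,0.048,0,-0.103],
    [-0.01,0.07,-0.1,0.048,0,-0.103],
    [-0.02,0.06,-0.1,0.048,0,-0.103],
    [0,0,0,0,0,0]
  ]
}}

```text
time_s: 7.13
tcp_pos: [583.5, -45.3, 209.4]
tool_rot: [0.637, 0.732, 0.15, -0.192]
wrist_force: [-0.0, 0.3, -0.0]
gripper_width: 0.446
```

```bash
python3 -c "
from h import *
stat(); p,R=place(175)
plan(p+[0,0,120],R)
"
```

```text
t 7.13 q [ 0.22  0.61  0.01  1.63 -0.49  1.16  0.63] p [583.5 -45.3 209.4] F [-0.05  0.32 -0.03] w 0.446
[[-0.115, 0.989, -0.09], [0.875, 0.144, 0.463], [0.471, -0.025, -0.882]]
N 1 dp [  6.6   8.5 -18.6] rv [-0.053 -0.01   0.047]
[-0.053, 0.205, 0.494, -0.053, -0.01, 0.047]
```

>>> {"fn": "drive_tool", "kwargs": {
  "increments": [
    [-0.2,0.2,0.7,-0.05,-0.01,0.047],
    [-0.3,0,0.8,0,0,0],
    [0,0,0,0,0,0]
  ]
}}

```text
time_s: 7.38
tcp_pos: [588.5, -34.3, 141.2]
tool_rot: [0.665, 0.708, 0.16, -0.176]
wrist_force: [-1.9, 0.0, -0.2]
gripper_width: 0.447
```

```bash
python3 -c "
from h import *
stat(); p,R=place(175)
plan(p+[0,0,80],R)
for n in('top','scene','wrist'): snap(n,n+'3')
"
```

```text
t 7.38 q [ 0.22  0.68 -0.    1.7  -0.55  0.99  0.64] p [588.5 -34.3 141.2] F [-1.85  0.04 -0.2 ] w 0.447
[[-0.054, 0.998, -0.036], [0.886, 0.065, 0.46], [0.461, -0.007, -0.887]]
N 1 dp [ 1.6 -2.6  9.5] rv [-0.     0.001 -0.015]
[0.051, 0.034, -0.242, -0.0, 0.001, -0.015]
```

View pics/scene3.png

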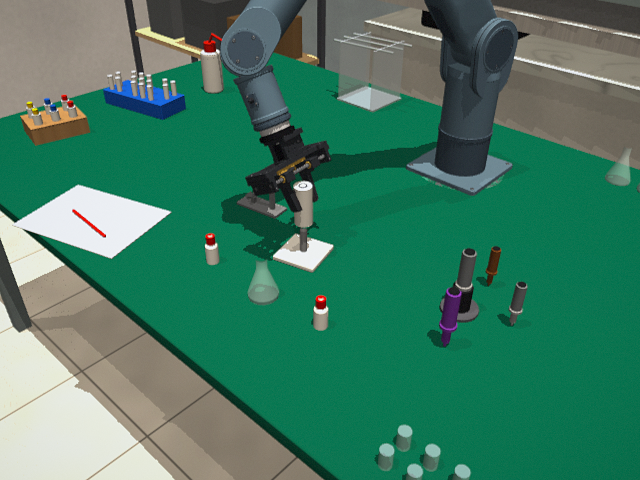

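View pics/wrist3.png

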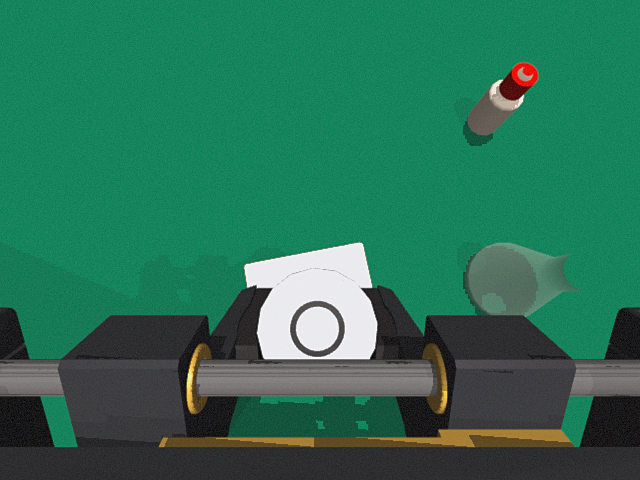

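View pics/top3.png

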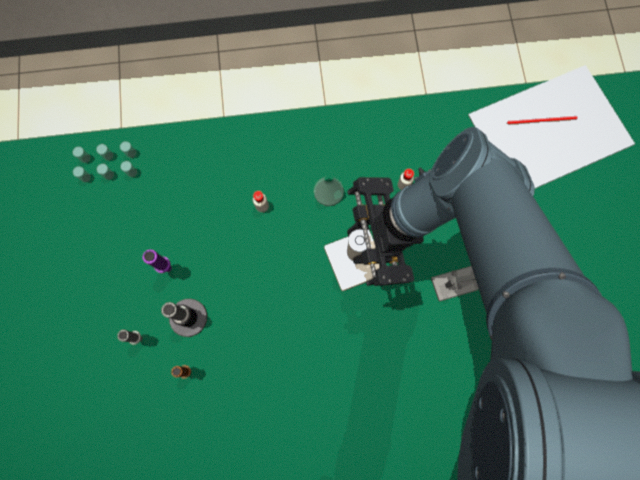

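Run:
```python
from h import *
from scipy.optimize import least_squares as ls
for n,(u0,u1,v0,v1) in {'scene':(288,318,176,235),'top':(340,375,225,262)}.items():
    d=dict(np.load(f'pics/{n}3.npz')); W=world(d)[v0:v1,u0:u1].reshape(-1,3); im=d['img'][v0:v1,u0:u1].reshape(-1,3).astype(int)
    p=W; c0=np.array([590,-35,130.])
    p=p[(im.min(1)>95)&(p[:,2]>84)&(np.hypot(p[:,0]-590,p[:,1]+35)<32)]
    def sdf(q):
        a=np.array([q[3],q[4],-1]); a/=np.linalg.norm(a); e=p-q[:3]; t=e@a; r=np.linalg.norm(e-t[:,None]*a,axis=1)
        dx=r-20; dt=np.abs(t)-45
        return np.where((dx<0)&(dt<0),np.maximum(dx,dt),np.hypot(np.maximum(dx,0),np.maximum(dt,0)))
    x=[590,-35,128,0,0]
    for k in range(4):
        m=ls(sdf,x,loss='soft_l1',f_scale=1.0); x=m.x; p=p[np.abs(sdf(x))<(8,5,4,4)[k]]
    print(n,len(p),x[:3].round(1),np.degrees(x[3:]).round(1),np.abs(sdf(x)).mean().round(2), 'topz',np.percentile(p[:,2],[50,98]).round(1))
r,at=rel(); s=get_state(); R=Rn.from_quat(s['tool_rot']).as_matrix(); print('pred',s['tcp_pos']+R@r,R@at)
```

```text
scene 648 [590.  -35.6 131.4] [-0.7  0.1] 1.23 topz [144.9 177.9]
top 255 [589.1 -36.5 163.5] [ 3.5 29. ] 1.55 topz [173.5 211.8]
pred [592.58358163 -34.53273422 134.06669717] [ 0.00241691 -0.00268851 -0.99999347]
```

```bash
python3 -c "
from h import *
stat(); p,R=place(175)
plan(p+[0,0,20],R,n=4)
"
```

```text
t 7.53 q [ 0.22  0.67 -0.    1.7  -0.55  0.99  0.64] p [592.6 -35.8 147.8] F [ 0.03  0.22 -1.07] w 0.447
[[-0.06, 0.998, -0.028], [0.886, 0.066, 0.458], [0.459, 0.002, -0.888]]
N 4 dp [ -2.5  -1.  -57.1] rv [ 0.008  0.003 -0.01 ]
[-0.168, -0.017, 0.314, 0.002, 0.001, -0.003]
[-0.169, -0.017, 0.314, 0.002, 0.001, -0.003]
[-0.169, -0.017, 0.314, 0.002, 0.001, -0.003]
[-0.169, -0.016, 0.314, 0.002, 0.001, -0.003]
```

>>> {"fn": "drive_tool", "kwargs": {
  "increments": [
    [-0.17,-0.03,0.31,0.002,0.001,-0.003],
    [-0.17,-0.02,0.31,0.002,0.001,-0.003],
    [-0.17,-0.02,0.31,0.002,0.001,-0.003],
    [-0.17,-0.02,0.31,0.002,0.001,-0.003],
    [0,0,0,0,0,0]
  ]
}}

```text
time_s: 7.95
tcp_pos: [592.2, -39.5, 91.0]
tool_rot: [0.659, 0.714, 0.164, -0.171]
wrist_force: [-0.9, 0.3, -0.9]
gripper_width: 0.444
```

```bash
python3 -c "
from h import *
stat(); p,R=place(175)
plan(p,R,n=4)
"
```

```text
t 7.95 q [ 0.24  0.76 -0.02  1.7  -0.57  0.91  0.71] p [592.2 -39.5  91. ] F [-0.94  0.33 -0.9 ] w 0.444
[[-0.073, 0.997, -0.028], [0.885, 0.078, 0.459], [0.46, 0.009, -0.888]]
N 4 dp [ -2.1   2.7 -20.3] rv [0.008 0.002 0.004]
[-0.043, -0.013, 0.121, 0.002, 0.0, 0.001]
[-0.043, -0.012, 0.121, 0.002, 0.0, 0.001]
[-0.043, -0.012, 0.121, 0.002, 0.0, 0.001]
[-0.043, -0.012, 0.121, 0.002, 0.0, 0.001]
```

>>> {"fn": "drive_tool", "kwargs": {
  "increments": [
    [-0.04,-0.02,0.12,0.002,0,0.001],
    [-0.04,-0.02,0.12,0.002,0,0.001],
    [-0.04,-0.01,0.12,0.002,0,0.001],
    [0,0,0,0,0,0]
  ]
}}

```text
time_s: 8.28
tcp_pos: [589.5, -37.3, 73.5]
tool_rot: [0.66, 0.713, 0.161, -0.174]
wrist_force: [1.0, 0.8, -0.1]
gripper_width: 0.447
```

```bash
python3 -c "
from h import *
stat(); p,R=place(175)
plan(p,R,n=2)
"
```

```text
t 8.28 q [ 0.24  0.78 -0.03  1.71 -0.58  0.89  0.72] p [589.5 -37.3  73.5] F [ 0.98  0.77 -0.08] w 0.447
[[-0.069, 0.997, -0.036], [0.885, 0.078, 0.459], [0.461, -0.0, -0.888]]
N 2 dp [ 0.6  0.4 -2.8] rv [ 0.     0.001 -0.001]
[-0.012, 0.008, 0.033, 0.0, 0.001, -0.0]
[-0.012, 0.008, 0.033, 0.0, 0.001, -0.0]
```

Lower in ~2 mm steps until contact shows.

>>> {"fn": "drive_tool", "kwargs": {
  "increments": [
    [-0.02,0,0.045,0,0,0],
    [0,0,0,0,0,0]
  ]
}}

```text
time_s: 8.45
tcp_pos: [589.7, -36.9, 71.5]
tool_rot: [0.66, 0.713, 0.161, -0.174]
wrist_force: [0.4, 0.4, 0.3]
gripper_width: 0.447
```

>>> {"fn": "drive_tool", "kwargs": {
  "increments": [
    [-0.02,0,0.045,0,0,0],
    [0,0,0,0,0,0]
  ]
}}

```text
time_s: 8.62
tcp_pos: [590.5, -36.6, 71.1]
tool_rot: [0.659, 0.713, 0.162, -0.174]
wrist_force: [-0.9, -0.7, -0.5]
gripper_width: 0.449
```

```bash
python3 -c "
from h import *
stat(); p,R=place(175)
plan(p,R,n=1);snap('scene','s4')
import cv2
im=cv2.imread('pics/s4.png')[150:290,220:400]; cv2.imwrite('pics/s4c.png',cv2.resize(im,None,fx=4,fy=4))
"
```

```text
t 8.62 q [ 0.24  0.79 -0.03  1.71 -0.58  0.88  0.72] p [590.5 -36.6  71.1] F [-0.9  -0.72 -0.45] w 0.449
[[-0.07, 0.997, -0.035], [0.884, 0.078, 0.46], [0.462, 0.002, -0.887]]
N 1 dp [-0.4 -0.2 -0.4] rv [0.002 0.    0.   ]
[-0.008, -0.011, 0.006, 0.002, 0.0, 0.0]
```

View pics/s4c.png

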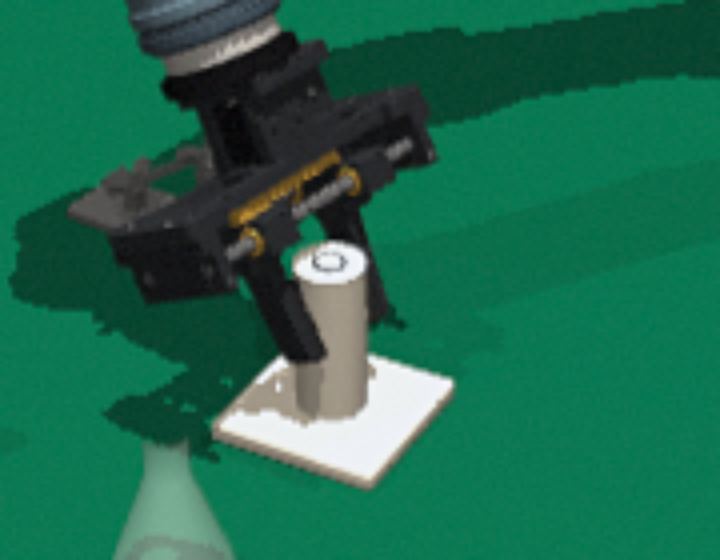

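>>> {"fn": "drive_tool", "kwargs": {
  "increments": [
    [-0.02,0,0.05,0,0,0],
    [-0.01,0,0.02,0,0,0]
  ]
}}

```text
time_s: 8.83
tcp_pos: [590.9, -36.4, 70.7]
tool_rot: [0.659, 0.714, 0.163, -0.174]
wrist_force: [-2.8, -1.6, 4.6]
gripper_width: 0.454
```

>>> {"fn": "drive_tool", "kwargs": {
  "increments": [
    [-0.02,0,0.05,0,0,0],
    [-0.01,0,0.02,0,0,0]
  ]
}}

```text
time_s: 9.0
tcp_pos: [591.0, -36.5, 70.7]
tool_rot: [0.658, 0.714, 0.164, -0.175]
wrist_force: [-0.4, -0.4, 1.7]
gripper_width: 0.45
```

>>> {"fn": "drive_tool", "kwargs": {
  "increments": [
    [0,0,0,0,0,0],
    [0,0,0,0,0,0],
    [0,0,0,0,0,0],
    [0,0,0,0,0,0],
    [0,0,0,0,0,0]
  ],
  "gripper": -1
}}

```text
time_s: 9.42
tcp_pos: [591.5, -36.7, 71.0]
tool_rot: [0.658, 0.714, 0.164, -0.174]
wrist_force: [-0.5, 0.0, -0.3]
gripper_width: 0.801
```

>>> {"fn": "drive_tool", "kwargs": {
  "increments": [
    [0,0,-0.3,0,0,0],
    [0,0,-0.5,0,0,0],
    [0,0,-0.7,0,0,0],
    [0,0,-0.8,0,0,0],
    [0,0,-0.8,0,0,0]
  ]
}}

```text
time_s: 9.83
tcp_pos: [591.3, -91.6, 180.5]
tool_rot: [0.657, 0.714, 0.161, -0.181]
wrist_force: [0.3, 0.4, -0.8]
gripper_width: 0.998
```

```bash
cat > potfit.py <<'E'
from h import *
import sys
from scipy.optimize import least_squares as ls
tag=sys.argv[1]
d=snap('scene','s'+tag); snap('top','t'+tag)
im=cv2.imread(f'pics/s{tag}.png')[150:290,220:400]; cv2.imwrite(f'pics/s{tag}c.png',cv2.resize(im,None,fx=4,fy=4))
for n,f,(u0,u1,v0,v1) in (('scene','s',(285,322,195,265)),('top','t',(340,375,225,275))):
    d=dict(np.load(f'pics/{f}{tag}.npz')); p=world(d)[v0:v1,u0:u1].reshape(-1,3)
    p=p[(p[:,2]>20)&(np.hypot(p[:,0]-590,p[:,1]+35)<30)]
    def sdf(q):
        a=np.array([q[3],q[4],-1]); a/=np.linalg.norm(a); e=p-q[:3]; t=e@a; r=np.linalg.norm(e-t[:,None]*a,axis=1)
        dx=r-20; dt=np.abs(t)-45
        return np.where((dx<0)&(dt<0),np.maximum(dx,dt),np.hypot(np.maximum(dx,0),np.maximum(dt,0)))
    x=[590,-35,57,0,0]
    for k in range(4):
        m=ls(sdf,x,loss='soft_l1',f_scale=1.0); x=m.x; p=p[np.abs(sdf(x))<(8,5,4,4)[k]]
    print(n,len(p),x[:3].round(1),np.degrees(x[3:]).round(1),np.abs(sdf(x)).mean().round(2))
stat()
E
python3 potfit.py 5
```

```text
scene 714 [591.1 -37.4  58.3] [ 0.3 -0. ] 1.15
top 503 [591.4 -36.   57.8] [ 0.2 -0.1] 0.98
t 9.93 q [ 0.29  0.66  0.03  1.61 -0.52  1.13  0.68] p [594.6 -95.7 184.1] F [ 0.56 -0.6  -0.23] w 1.001
[[-0.072, 0.997, -0.037], [0.882, 0.081, 0.464], [0.465, 0.0, -0.885]]
```

View pics/s5c.png

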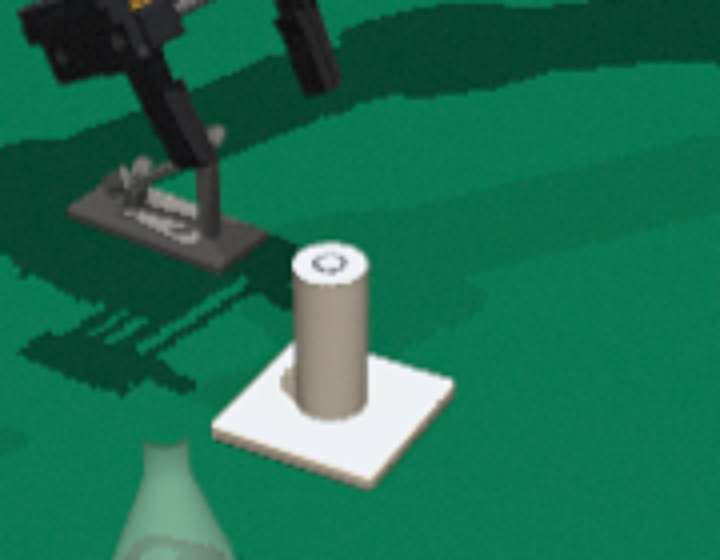

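The pot stands upright and flat over the peg at about (591.2, −36.7). Next is the gauge, so I need its neighbours' positions to choose the jaw heading.

Run:
```python
from h import *
d=dict(np.load('pics/top0.npz')); W=world(d)
for k,(u0,u1,v0,v1) in dict(purple=(138,178,245,280),brown=(168,195,362,382),small=(115,145,325,350),gauge=(158,205,300,330)).items():
    p=W[v0:v1,u0:u1].reshape(-1,3); p=p[p[:,2]>20]
    t=p[p[:,2]>np.percentile(p[:,2],85)-5]
    print(k,t.mean(0).round(0),p[:,2].max().round(0),p[:,:2].min(0).round(0),p[:,:2].max(0).round(0))
s=get_state(); p=s['tcp_pos']
for yaw in (0,30,60,90,-30):
    pass
```

```text
purple [615. 348. 130.] 136.0 [600. 332.] [631. 361.]
brown [405. 320.  96.] 100.0 [394. 309.] [417. 330.]
small [481. 412. 100.] 106.0 [470. 400.] [493. 422.]
gauge [512. 315. 142.] 148.0 [492. 295.] [532. 333.]
```

```bash
cat >> h.py <<'E'
def down(h):
    h=np.radians(h); y=np.array([np.cos(h),np.sin(h),0]); z=np.array([0,0,-1.]); return np.stack([np.cross(y,z),y,z],1)
E
python3 -c "
from h import *
s=get_state(); R0=Rn.from_quat(s['tool_rot']).as_matrix(); R=down(63)
rv=Rn.from_matrix(R0.T@R).as_rotvec(); Rm=R0@Rn.from_rotvec(rv*.5).as_matrix()
pm=np.array([560,100,285.]); plan(pm,Rm,n=8); plan([512,315,215],R,p0=pm,R0=Rm,n=7)
"
```

```text
N 8 dp [-34.6 195.7 100.9] rv [ 0.123 -0.22  -0.499]
[0.694, -0.058, 0.008, 0.015, -0.028, -0.062]
[0.696, -0.015, -0.01, 0.015, -0.028, -0.062]
[0.695, 0.028, -0.029, 0.015, -0.028, -0.062]
[0.691, 0.071, -0.049, 0.015, -0.028, -0.062]
[0.684, 0.113, -0.07, 0.015, -0.028, -0.062]
[0.673, 0.154, -0.09, 0.015, -0.028, -0.062]
[0.66, 0.194, -0.111, 0.015, -0.028, -0.062]
[0.643, 0.233, -0.133, 0.015, -0.028, -0.062]
N 7 dp [-48. 215. -70.] rv [ 0.123 -0.22  -0.499]
[0.648, 0.269, 0.435, 0.018, -0.031, -0.071]
[0.64, 0.322, 0.41, 0.018, -0.031, -0.071]
[0.628, 0.374, 0.384, 0.018, -0.031, -0.071]
[0.611, 0.425, 0.357, 0.018, -0.031, -0.071]
[0.59, 0.474, 0.33, 0.018, -0.031, -0.071]
[0.564, 0.52, 0.303, 0.018, -0.031, -0.071]
[0.535, 0.565, 0.277, 0.018, -0.031, -0.071]
```

>>> {"fn": "drive_tool", "kwargs": {
  "increments": [
    [0.72,-0.06,-0.05,0.015,-0.028,-0.062],
    [0.76,-0.02,-0.05,0.015,-0.028,-0.062],
    [0.78,0.03,-0.05,0.015,-0.028,-0.062],
    [0.78,0.08,-0.06,0.015,-0.028,-0.062],
    [0.77,0.12,-0.08,0.015,-0.028,-0.062],
    [0.76,0.17,-0.09,0.015,-0.028,-0.062],
    [0.75,0.22,-0.11,0.015,-0.028,-0.062],
    [0.74,0.26,-0.13,0.015,-0.028,-0.062]
  ]
}}

```text
time_s: 10.6
tcp_pos: [552.9, 116.4, 299.1]
tool_rot: [0.466, 0.877, 0.077, -0.084]
wrist_force: [0.8, 0.7, 0.1]
gripper_width: 0.998
```

```bash
python3 -c "
from h import *
stat(); plan([512,315,215],down(63))
"
```

```text
t 10.6 q [-0.12  0.38 -0.06  1.69 -0.23  1.12  0.52] p [552.9 116.4 299.1] F [0.79 0.73 0.11] w 0.998
[[-0.551, 0.831, -0.075], [0.805, 0.553, 0.214], [0.22, 0.057, -0.974]]
N 6 dp [-40.9 198.6 -84.1] rv [ 0.113 -0.202 -0.504]
[0.683, 0.296, 0.531, 0.019, -0.034, -0.084]
[0.673, 0.363, 0.502, 0.019, -0.034, -0.084]
[0.656, 0.428, 0.472, 0.019, -0.034, -0.084]
[0.633, 0.491, 0.442, 0.019, -0.034, -0.084]
[0.604, 0.551, 0.411, 0.019, -0.034, -0.084]
[0.568, 0.607, 0.381, 0.019, -0.034, -0.084]
```

>>> {"fn": "drive_tool", "kwargs": {
  "increments": [
    [0.7,0.3,0.5,0.019,-0.034,-0.084],
    [0.7,0.37,0.48,0.019,-0.034,-0.084],
    [0.68,0.44,0.45,0.019,-0.034,-0.084],
    [0.66,0.5,0.42,0.019,-0.034,-0.084],
    [0.63,0.56,0.4,0.019,-0.034,-0.084],
    [0.59,0.62,0.36,0.019,-0.034,-0.084],
    [0,0,0,0,0,0]
  ]
}}

```text
time_s: 11.18
tcp_pos: [504.4, 337.0, 224.2]
tool_rot: [0.215, 0.976, 0.0, 0.01]
wrist_force: [-1.2, 1.0, -0.3]
gripper_width: 0.999
```

```bash
python3 -c "
from h import *
stat(); plan([512,315,190],down(63))
"
```

```text
t 11.18 q [-0.55  0.5  -0.16  1.69  0.11  0.95  0.38] p [504.4 337.  224.2] F [-1.15  0.98 -0.29] w 0.999
[[-0.907, 0.421, 0.02], [0.421, 0.907, -0.004], [-0.02, 0.005, -1.0]]
N 2 dp [  7.6 -22.  -34.2] rv [0.005 0.02  0.037]
[-0.194, -0.212, 0.431, 0.003, 0.01, 0.018]
[-0.202, -0.207, 0.429, 0.003, 0.01, 0.018]
```

>>> {"fn": "drive_tool", "kwargs": {
  "increments": [
    [-0.2,-0.21,0.42,0.003,0.01,0.018],
    [-0.2,-0.2,0.42,0.003,0.01,0.018],
    [0,0,0,0,0,0]
  ]
}}

```text
time_s: 11.43
tcp_pos: [508.4, 320.8, 189.3]
tool_rot: [0.228, 0.974, 0.0, -0.002]
wrist_force: [-0.3, -0.9, 0.4]
gripper_width: 0.994
```

```bash
python3 -c "
from h import *
stat(); plan([512,315,104],down(63))
d=snap('wrist','w6'); im=cv2.imread('pics/w6.png')
for X in ([512,315,140],[512,315,60],[512,315,100]):
    q=d['R']@X+d['t']; u=q[0]/q[2]*d['fx']+d['cx']; v=q[1]/q[2]*d['fy']+d['cy']; print(round(u),round(v)); cv2.circle(im,(int(u),int(v)),3,(0,0,255),-1)
cv2.imwrite('pics/w6b.png',im)
"
```

```text
t 11.43 q [-0.52  0.54 -0.16  1.72  0.1   0.89  0.39] p [508.4 320.8 189.3] F [-0.28 -0.95  0.37] w 0.994
[[-0.896, 0.444, -0.003], [0.444, 0.896, 0.001], [0.003, -0.001, -1.0]]
N 3 dp [  3.6  -5.8 -85.3] rv [-0.001 -0.003  0.011]
[-0.051, -0.029, 0.711, -0.0, -0.001, 0.004]
[-0.05, -0.029, 0.711, -0.0, -0.001, 0.004]
[-0.05, -0.029, 0.711, -0.0, -0.001, 0.004]
311 290
313 245
312 264
```

View pics/w6b.png

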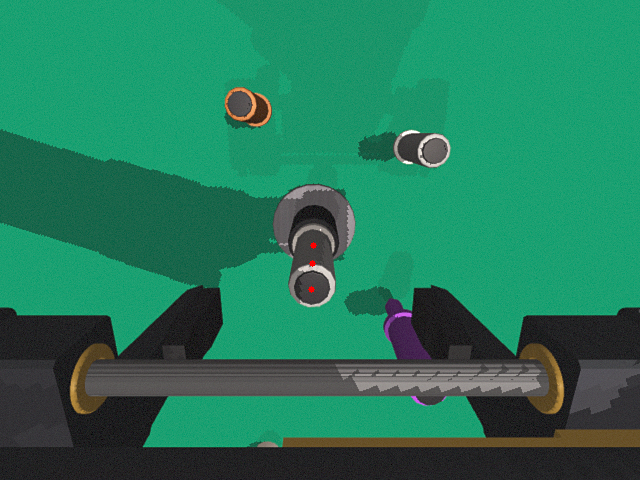

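The gauge's top centre is at about (312,288) against a predicted (311,290), so it is aligned. Going down.

>>> {"fn": "drive_tool", "kwargs": {
  "increments": [
    [-0.08,-0.05,0.3,0,0,0.004],
    [-0.05,-0.03,0.5,0,0,0.004],
    [-0.02,-0.01,0.6,0,0,0.004],
    [0,0,0.4,0,0,0],
    [0,0,0,0,0,0]
  ]
}}

```text
time_s: 11.9
tcp_pos: [514.9, 318.3, 119.9]
tool_rot: [0.234, 0.972, 0.005, 0.002]
wrist_force: [0.5, 0.2, 0.6]
gripper_width: 1.0
```

```bash
python3 -c "
from h import *
stat(); plan([512,315,104],down(63))
"
```

```text
t 11.9 q [-0.52  0.63 -0.14  1.76  0.12  0.75  0.38] p [514.9 318.3 119.9] F [0.45 0.21 0.65] w 1.0
[[-0.891, 0.455, 0.005], [0.455, 0.891, 0.008], [-0.001, 0.01, -1.0]]
N 1 dp [ -2.9  -3.3 -15.9] rv [ 0.01   0.001 -0.001]
[0.027, -0.11, 0.397, 0.01, 0.001, -0.001]
```

>>> {"fn": "drive_tool", "kwargs": {
  "increments": [
    [0.03,-0.1,0.35,0.01,0,0],
    [0,0,0,0,0,0]
  ]
}}

```text
time_s: 12.07
tcp_pos: [512.3, 315.1, 105.8]
tool_rot: [0.234, 0.972, -0.0, 0.001]
wrist_force: [-0.8, -0.3, -0.8]
gripper_width: 1.003
```

```bash
python3 -c "
from h import *
stat(); plan([512,315,104],down(63))
"
```

```text
t 12.07 q [-0.53  0.65 -0.14  1.76  0.13  0.73  0.37] p [512.3 315.1 105.8] F [-0.77 -0.26 -0.76] w 1.003
[[-0.89, 0.455, 0.001], [0.455, 0.89, -0.001], [-0.001, -0.0, -1.0]]
N 1 dp [-0.3 -0.1 -1.8] rv [-0.     0.001 -0.002]
[0.005, -0.006, 0.044, -0.0, 0.001, -0.002]
```

>>> {"fn": "drive_tool", "kwargs": {
  "increments": [
    [0,0,0.03,0,0,0],
    [0,0,0,0,0,0],
    [0,0,0,0,0,0],
    [0,0,0,0,0,0],
    [0,0,0,0,0,0]
  ],
  "gripper": 1
}}

```text
time_s: 12.48
tcp_pos: [514.0, 316.5, 107.5]
tool_rot: [0.234, 0.972, 0.002, 0.002]
wrist_force: [-0.0, -0.4, -0.4]
gripper_width: 0.644
```

```bash
python3 -c "
from h import *
stat(); plan([512,315,104],down(63))
"
```

```text
t 12.48 q [-0.53  0.65 -0.14  1.76  0.13  0.73  0.37] p [514.  316.5 107.5] F [-0.05 -0.38 -0.36] w 0.644
[[-0.89, 0.455, 0.005], [0.455, 0.89, 0.002], [-0.004, 0.004, -1.0]]
N 1 dp [-2.  -1.5 -3.5] rv [ 0.004  0.004 -0.001]
[0.027, -0.055, 0.088, 0.004, 0.004, -0.001]
```

>>> {"fn": "drive_tool", "kwargs": {
  "increments": [
    [0.03,-0.05,0.08,0.004,0.004,0],
    [0,0,0,0,0,0],
    [0,0,0.01,0,0,0],
    [0,0,0,0,0,0],
    [0,0,0,0,0,0]
  ]
}}

```text
time_s: 12.9
tcp_pos: [512.4, 315.5, 104.7]
tool_rot: [0.234, 0.972, 0.001, 0.0]
wrist_force: [-0.1, -0.5, 0.3]
gripper_width: 0.299
```

```bash
python3 -c "
from h import *
stat(); plan([512,315,104],down(63))
"
```

```text
t 12.9 q [-0.53  0.65 -0.14  1.76  0.12  0.73  0.37] p [512.4 315.5 104.7] F [-0.08 -0.52  0.25] w 0.299
[[-0.89, 0.455, 0.001], [0.455, 0.89, 0.001], [-0.0, 0.002, -1.0]]
N 1 dp [-0.4 -0.5 -0.7] rv [ 0.002  0.    -0.002]
[0.004, -0.017, 0.017, 0.002, 0.0, -0.002]
```

>>> {"fn": "drive_tool", "kwargs": {
  "increments": [
    [0,0,0,0,0,0],
    [0,0,-0.15,0,0,0],
    [0,0,-0.3,0,0,0],
    [0,0,-0.4,0,0,0],
    [0,0,-0.5,0,0,0],
    [0,0,-0.6,0,0,0],
    [0,0,-0.7,0,0,0]
  ]
}}

```text
time_s: 13.48
tcp_pos: [509.5, 313.4, 212.0]
tool_rot: [0.234, 0.972, -0.003, -0.003]
wrist_force: [0.3, -0.2, -1.5]
gripper_width: 0.299
```

```bash
python3 -c "
from h import *
stat(); plan([512,315,290],down(63))
"
```

```text
t 13.48 q [-0.51  0.51 -0.16  1.71  0.09  0.94  0.4 ] p [509.5 313.4 212. ] F [ 0.27 -0.18 -1.45] w 0.299
[[-0.891, 0.455, -0.007], [0.455, 0.891, -0.004], [0.004, -0.007, -1.0]]
N 3 dp [ 2.5  1.6 78. ] rv [-0.007 -0.004 -0.001]
[-0.009, 0.017, -0.65, -0.002, -0.001, -0.0]
[-0.01, 0.019, -0.65, -0.002, -0.001, -0.0]
[-0.011, 0.02, -0.65, -0.002, -0.001, -0.0]
```

```bash
python3 -c "
from h import *
plan([512,315,245],down(63)); plan([591,-36.7,245],down(63),p0=np.array([512,315,245.]),R0=down(63),n=11)
"
```

```text
N 1 dp [ 2.5  1.6 33. ] rv [-0.007 -0.004 -0.001]
[-0.033, 0.059, -0.826, -0.007, -0.004, -0.001]
N 11 dp [  79.  -351.7    0. ] rv [0. 0. 0.]
[-0.523, -0.631, 0.0, 0.0, 0.0, 0.0]
[-0.523, -0.631, 0.0, 0.0, 0.0, 0.0]
[-0.523, -0.631, 0.0, 0.0, 0.0, 0.0]
[-0.523, -0.631, 0.0, 0.0, 0.0, 0.0]
[-0.523, -0.631, 0.0, 0.0, 0.0, 0.0]
[-0.523, -0.631, 0.0, 0.0, 0.0, 0.0]
[-0.523, -0.631, 0.0, 0.0, 0.0, 0.0]
[-0.523, -0.631, 0.0, 0.0, 0.0, 0.0]
[-0.523, -0.631, 0.0, 0.0, 0.0, 0.0]
[-0.523, -0.631, 0.0, 0.0, 0.0, 0.0]
[-0.523, -0.631, 0.0, 0.0, 0.0, 0.0]
```

>>> {"fn": "drive_tool", "kwargs": {
  "increments": [
    [-0.03,0.06,-0.8,-0.007,-0.004,0],
    [0,0,-0.3,0,0,0],
    [-0.3,-0.35,0,0,0,0],
    [-0.52,-0.63,0,0,0,0],
    [-0.52,-0.63,0,0,0,0],
    [-0.52,-0.63,0,0,0,0],
    [-0.52,-0.63,0,0,0,0],
    [-0.52,-0.63,0,0,0,0]
  ]
}}

```text
time_s: 14.15
tcp_pos: [553.2, 144.8, 274.7]
tool_rot: [0.225, 0.974, 0.01, 0.006]
wrist_force: [0.0, 0.5, -0.6]
gripper_width: 0.297
```

```bash
python3 -c "
from h import *
stat(); plan([591,-36.7,245],down(63))
"
```

```text
t 14.15 q [-0.24  0.38 -0.12  1.74  0.04  1.    0.75] p [553.2 144.8 274.7] F [ 0.05  0.49 -0.63] w 0.297
[[-0.898, 0.439, 0.016], [0.439, 0.898, 0.017], [-0.007, 0.023, -1.0]]
N 5 dp [  37.8 -181.5  -29.7] rv [0.023 0.007 0.017]
[-0.567, -0.736, 0.136, 0.005, 0.001, 0.003]
[-0.57, -0.733, 0.138, 0.005, 0.001, 0.003]
[-0.573, -0.731, 0.141, 0.005, 0.001, 0.003]
[-0.575, -0.728, 0.143, 0.005, 0.001, 0.003]
[-0.578, -0.725, 0.146, 0.005, 0.001, 0.003]
```

>>> {"fn": "drive_tool", "kwargs": {
  "increments": [
    [-0.52,-0.66,0.1,0.005,0.001,0.003],
    [-0.52,-0.66,0.1,0.005,0.001,0.003],
    [-0.52,-0.66,0.1,0.005,0.001,0.003],
    [-0.52,-0.66,0.1,0.005,0.001,0.003],
    [-0.4,-0.5,0.1,0.005,0.001,0.003],
    [0,0,0,0,0,0]
  ]
}}

```text
time_s: 14.65
tcp_pos: [587.5, -28.3, 260.4]
tool_rot: [0.237, 0.971, -0.002, 0.004]
wrist_force: [0.1, -1.1, -0.4]
gripper_width: 0.3
```

```bash
python3 -c "
from h import *
stat(); plan([591.2,-36.7,225],down(63))
"
```

```text
t 14.65 q [ 0.    0.42 -0.05  1.71  0.03  1.01  1.04] p [587.5 -28.3 260.4] F [ 0.15 -1.14 -0.45] w 0.3
[[-0.887, 0.461, 0.007], [0.461, 0.887, -0.007], [-0.009, -0.003, -1.0]]
N 1 dp [  3.7  -8.4 -35.4] rv [-0.003  0.009 -0.008]
[-0.17, -0.141, 0.887, -0.003, 0.009, -0.008]
```

>>> {"fn": "drive_tool", "kwargs": {
  "increments": [
    [-0.1,-0.08,0.4,-0.003,0.009,-0.008],
    [-0.07,-0.06,0.4,0,0,0],
    [0,0,0.1,0,0,0],
    [0,0,0,0,0,0]
  ]
}}

```text
time_s: 14.98
tcp_pos: [591.9, -39.0, 227.8]
tool_rot: [0.236, 0.972, 0.001, 0.002]
wrist_force: [-0.4, 0.7, -1.4]
gripper_width: 0.299
```

```bash
python3 -c "
from h import *
stat(); plan([591.2,-36.7,213],down(63))
for n in ('scene','top','wrist'): snap(n,n+'7')
im=cv2.imread('pics/scene7.png')[120:270,220:400]; cv2.imwrite('pics/s7c.png',cv2.resize(im,None,fx=4,fy=4,interpolation=cv2.INTER_CUBIC))
stat()
"
```

```text
t 14.98 q [ 0.03  0.47 -0.05  1.72  0.03  0.95  1.06] p [591.9 -39.  227.8] F [-0.35  0.71 -1.39] w 0.299
[[-0.889, 0.458, 0.004], [0.458, 0.889, 0.001], [-0.003, 0.002, -1.0]]
N 1 dp [ -0.7   2.3 -14.8] rv [ 0.002  0.003 -0.004]
[0.042, 0.043, 0.37, 0.002, 0.003, -0.004]
t 15.13 q [ 0.03  0.47 -0.05  1.72  0.03  0.95  1.06] p [592.6 -38.4 228.9] F [ 0.24  0.8  -0.7 ] w 0.297
[[-0.889, 0.457, 0.006], [0.457, 0.889, 0.001], [-0.005, 0.004, -1.0]]
```

View pics/s7c.png

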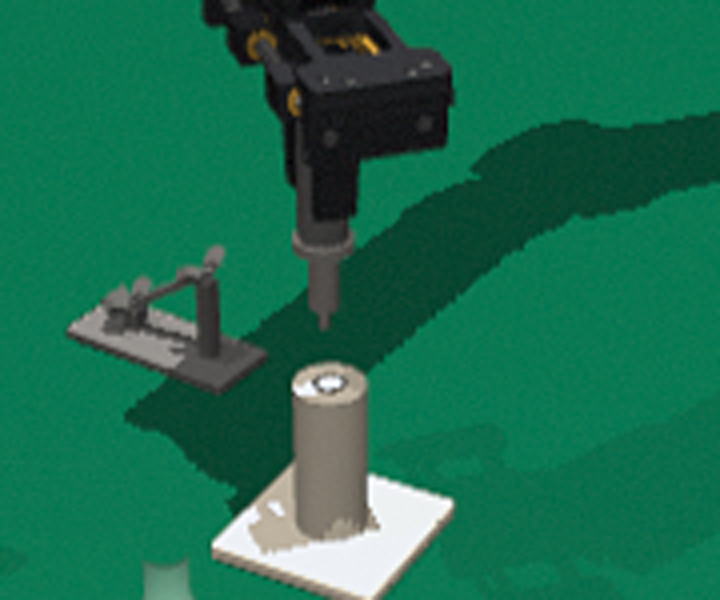

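View pics/wrist7.png

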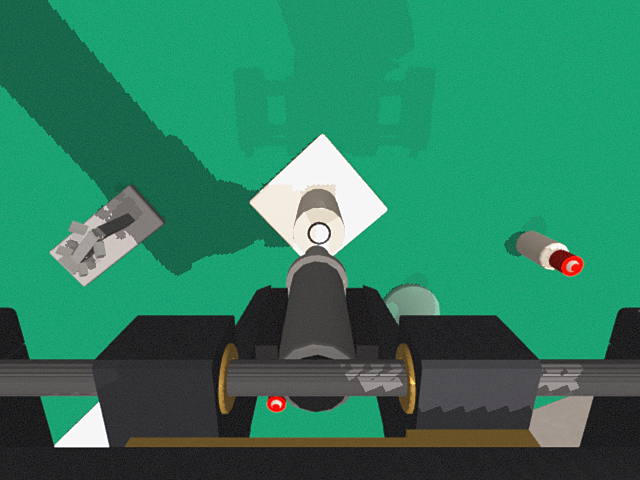

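```bash
cat > tip.py <<'E'
from h import *
import sys
from scipy.optimize import least_squares as ls
tag=sys.argv[1]
def ray(d,u,v,z):
    r=d['R'].T@np.array([(u-d['cx'])/d['fx'],(v-d['cy'])/d['fy'],1]); o=-d['R'].T@d['t']; return o+r*(z-o[2])/r[2]
def ring(d,guess):
    g=cv2.cvtColor(d['img'],cv2.COLOR_RGB2GRAY)
    return None
d=dict(np.load(f'pics/scene{tag}.npz'))
p=world(d)[150:212,285:318].reshape(-1,3)
tcp=get_state()['tcp_pos']
c=tcp[:2]
for k,zl,zh,r in (('nose',tcp[2]-93.7+16,tcp[2]-93.7+45,8),('barrel',tcp[2]-93.7+58,tcp[2]-15,13.5)):
    q=p[(p[:,2]>zl)&(p[:,2]<zh)&(np.hypot(p[:,0]-c[0],p[:,1]-c[1])<25)]
    m=ls(lambda x:np.hypot(q[:,0]-x[0],q[:,1]-x[1])-r,c,loss='soft_l1',f_scale=1)
    print(k,len(q),m.x.round(1),np.abs(m.fun).mean().round(2),'tcp',tcp.round(1))
if len(sys.argv)>2: print('ring',ray(d,float(sys.argv[2]),float(sys.argv[3]),102).round(1),'tip',ray(d,float(sys.argv[4]),float(sys.argv[5]),tcp[2]-93.7).round(1))
for n in ('top','wrist'):
    e=dict(np.load(f'pics/{n}{tag}.npz'))
    X=np.array([591.2,-36.7,102]); q=e['R']@X+e['t']; print(n,'pot top pred px',(q[:2]/q[2]*[e['fx'],e['fy']]+[e['cx'],e['cy']]).round(1))
e=dict(np.load(f'pics/wrist{tag}.npz')); print('ring from wrist(319,233):',ray(e,319,233,102).round(1))
for X in ([*c,tcp[2]-93.7],):
    q=d['R']@X+d['t']; print('scene tip pred px',(q[:2]/q[2]*[d['fx'],d['fy']]+[d['cx'],d['cy']]).round(1))
E
python3 tip.py 7 302.3 215.5 301 201.2
```

```text
nose 91 [592.1 -40.1] 1.11 tcp [592.6 -38.4 228.9]
barrel 91 [591.7 -39.9] 1.81 tcp [592.6 -38.4 228.9]
ring [589.3 -38.  102. ] tip [588.4 -42.2 135.2]
top pot top pred px [358.5 247.7]
wrist pot top pred px [318.4 235.5]
ring from wrist(319,233): [589.6 -35.4 102. ]
scene tip pred px [300.9 202.6]
```

```bash
python3 -c "
from h import *
stat(); plan([591.3,-35.9,203],down(63),n=3)
"
```

```text
t 15.13 q [ 0.03  0.47 -0.05  1.72  0.03  0.95  1.06] p [592.6 -38.4 228.9] F [ 0.24  0.8  -0.7 ] w 0.297
[[-0.889, 0.457, 0.006], [0.457, 0.889, 0.001], [-0.005, 0.004, -1.0]]
N 3 dp [ -1.3   2.5 -25.9] rv [ 0.004  0.005 -0.003]
[0.02, 0.013, 0.215, 0.001, 0.002, -0.001]
[0.02, 0.013, 0.215, 0.001, 0.002, -0.001]
[0.019, 0.013, 0.215, 0.001, 0.002, -0.001]
```

>>> {"fn": "drive_tool", "kwargs": {
  "increments": [
    [0.02,0.013,0.21,0.001,0.002,-0.001],
    [0.02,0.013,0.21,0.001,0.002,-0.001],
    [0.02,0.013,0.16,0.001,0.002,-0.001],
    [0,0,0,0,0,0]
  ]
}}

```text
time_s: 15.47
tcp_pos: [592.2, -33.4, 206.0]
tool_rot: [0.232, 0.973, 0.001, 0.001]
wrist_force: [-1.2, 0.7, -1.3]
gripper_width: 0.299
```

```bash
python3 -c "
from h import *
stat(); plan([591.3,-35.9,200],down(63),n=1)
for n in ('scene','top','wrist'): snap(n,n+'8')
im=cv2.imread('pics/scene8.png')[150:250,240:380]; cv2.imwrite('pics/s8c.png',cv2.resize(im,None,fx=5,fy=5,interpolation=cv2.INTER_CUBIC))
im=cv2.imread('pics/wrist8.png')[180:330,240:400]; cv2.imwrite('pics/w8c.png',cv2.resize(im,None,fx=4,fy=4,interpolation=cv2.INTER_CUBIC))
"; python3 tip.py 8
```

```text
t 15.47 q [ 0.02  0.5  -0.05  1.74  0.03  0.91  1.06] p [592.2 -33.4 206. ] F [-1.18  0.65 -1.3 ] w 0.299
[[-0.892, 0.451, 0.003], [0.451, 0.892, 0.002], [-0.001, 0.003, -1.0]]
N 1 dp [-0.9 -2.5 -6. ] rv [0.003 0.001 0.003]
[-0.009, -0.066, 0.15, 0.003, 0.001, 0.003]
nose 91 [592.1 -34.4] 1.18 tcp [593.  -34.  207.4]
barrel 90 [591.8 -34.3] 1.85 tcp [593.  -34.  207.4]
top pot top pred px [358.5 247.7]
wrist pot top pred px [312.4 247.1]
ring from wrist(319,233): [584.1 -28.  102. ]
scene tip pred px [302.4 212.2]
```

View pics/s8c.png

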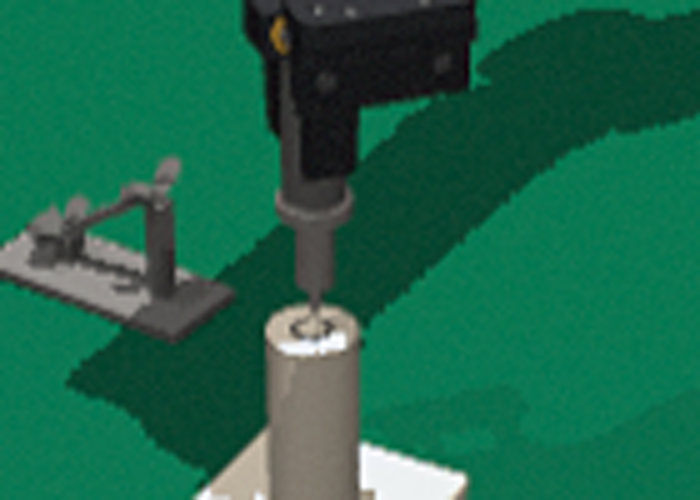

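View pics/w8c.png

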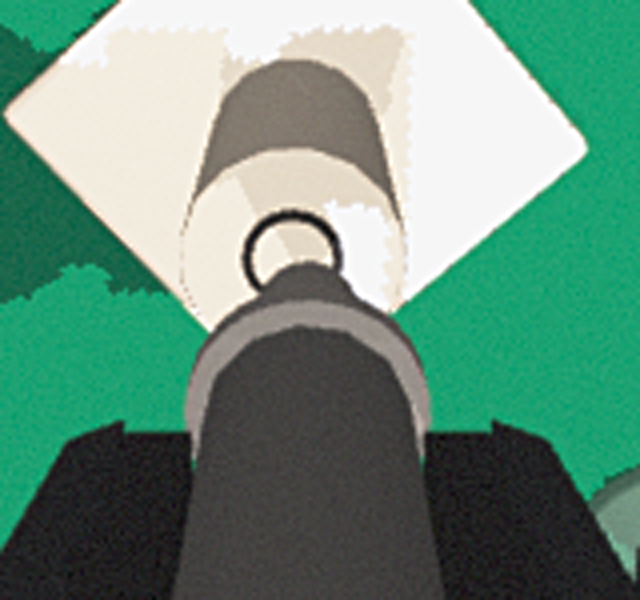

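```bash
python3 -c "
from h import *
stat(); plan([591.9,-36.5,199],down(63),n=2)
"
```

```text
t 15.62 q [ 0.02  0.49 -0.05  1.74  0.03  0.91  1.06] p [593.  -34.  207.4] F [-0.13 -0.6  -0.41] w 0.293
[[-0.892, 0.452, 0.005], [0.452, 0.892, 0.002], [-0.003, 0.003, -1.0]]
N 2 dp [-1.1 -2.5 -8.4] rv [0.003 0.003 0.002]
[-0.002, -0.035, 0.105, 0.002, 0.002, 0.001]
[-0.002, -0.035, 0.105, 0.002, 0.002, 0.001]
```

>>> {"fn": "drive_tool", "kwargs": {
  "increments": [
    [0,-0.035,0.1,0.002,0.002,0.001],
    [0,-0.03,0.1,0.002,0.001,0.001],
    [0,0,0,0,0,0]
  ]
}}

```text
time_s: 15.87
tcp_pos: [592.3, -36.8, 199.4]
tool_rot: [0.234, 0.972, -0.0, 0.001]
wrist_force: [0.3, 0.3, -0.6]
gripper_width: 0.299
```

```bash
python3 -c "
from h import *
for i in range(1): snap('scene','scene9')
for n in ('top','wrist'): snap(n,n+'9')
stat(); plan([591.9,-36.5,196],down(63),n=1)
im=cv2.imread('pics/wrist9.png')[180:330,240:400]; cv2.imwrite('pics/w9c.png',cv2.resize(im,None,fx=4,fy=4,interpolation=cv2.INTER_CUBIC))
"; python3 tip.py 9
```

```text
t 16.02 q [ 0.02  0.5  -0.05  1.74  0.03  0.89  1.06] p [592.7 -36.5 200.1] F [ 0.51 -0.55 -0.89] w 0.3
[[-0.891, 0.454, 0.002], [0.454, 0.891, -0.001], [-0.002, 0.0, -1.0]]
N 1 dp [-0.8 -0.  -4.1] rv [ 0.     0.002 -0.   ]
[0.019, -0.01, 0.104, 0.0, 0.002, -0.0]
nose 79 [592.1 -37.7] 1.1 tcp [592.7 -36.5 200.1]
barrel 89 [591.9 -38.4] 1.92 tcp [592.7 -36.5 200.1]
top pot top pred px [358.5 247.7]
wrist pot top pred px [316.6 248.8]
ring from wrist(319,233): [582.  -30.2 102. ]
scene tip pred px [301.7 214.6]
```

View pics/w9c.png

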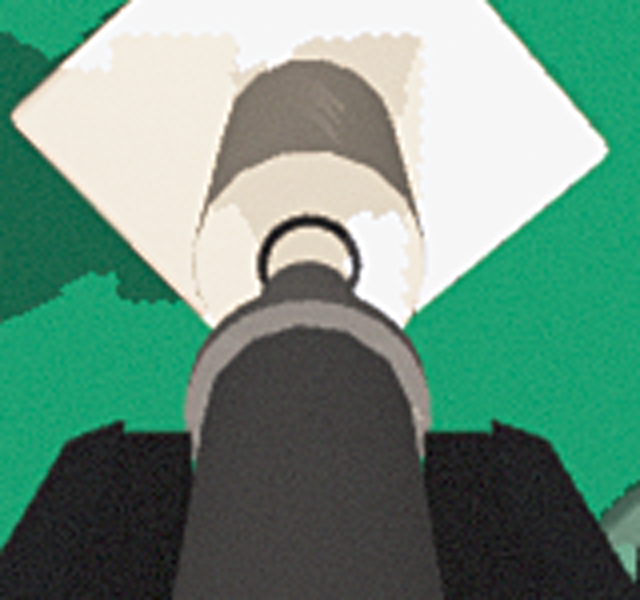

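>>> {"fn": "drive_tool", "kwargs": {
  "increments": [
    [0.02,-0.01,0.1,0,0.001,0],
    [0,0,0,0,0,0]
  ]
}}

```text
time_s: 16.18
tcp_pos: [592.0, -36.5, 196.1]
tool_rot: [0.234, 0.972, 0.0, 0.001]
wrist_force: [-0.2, -0.4, -1.1]
gripper_width: 0.299
```

>>> {"fn": "drive_tool", "kwargs": {
  "increments": [
    [0,0,0.07,0,0,0],
    [0,0,0,0,0,0]
  ]
}}

```text
time_s: 16.35
tcp_pos: [592.4, -36.5, 193.5]
tool_rot: [0.234, 0.972, 0.0, 0.002]
wrist_force: [0.3, -0.4, 0.9]
gripper_width: 0.296
```

```bash
python3 -c "
from h import *
stat();plan([591.9,-36.5,189.7],down(63),n=1)
"
```

```text
t 16.35 q [ 0.02  0.51 -0.05  1.75  0.03  0.88  1.06] p [592.4 -36.5 193.5] F [ 0.27 -0.37  0.93] w 0.296
[[-0.891, 0.454, 0.003], [0.454, 0.891, -0.0], [-0.003, 0.001, -1.0]]
N 1 dp [-0.5 -0.  -3.8] rv [ 0.001  0.003 -0.   ]
[0.012, -0.007, 0.094, 0.001, 0.003, -0.0]
```

>>> {"fn": "drive_tool", "kwargs": {
  "increments": [
    [0.01,0,0.06,0,0.002,0],
    [0,0,0,0,0,0]
  ]
}}

```text
time_s: 16.52
tcp_pos: [592.6, -36.5, 191.4]
tool_rot: [0.234, 0.972, 0.001, 0.001]
wrist_force: [0.1, -0.0, 1.8]
gripper_width: 0.291
```

>>> {"fn": "drive_tool", "kwargs": {
  "increments": [
    [0,0,0.04,0,0,0],
    [0,0,0,0,0,0]
  ]
}}

```text
time_s: 16.68
tcp_pos: [592.8, -36.5, 190.0]
tool_rot: [0.234, 0.972, 0.001, 0.001]
wrist_force: [-1.0, 0.3, 1.3]
gripper_width: 0.295
```

```bash
cat > chk.py <<'E'
from h import *
import sys
stat();plan([591.9,-36.5,189.7],down(63),n=1)
t=sys.argv[1]; F=[];Z=[]
for i in range(4):
    d=snap('scene',f'scene{t}'); s=get_state(); F.append(s['wrist_force'][2]);Z.append(s['tcp_pos'])
for n in('top','wrist'): snap(n,n+t)
print('Fz',np.round(F,2),np.mean(Z,0).round(2),np.std(Z,0).round(2))
im=cv2.imread(f'pics/scene{t}.png')[150:250,240:380]; cv2.imwrite(f'pics/s{t}c.png',cv2.resize(im,None,fx=5,fy=5,interpolation=cv2.INTER_CUBIC))
im=cv2.imread(f'pics/wrist{t}.png')[180:330,240:400]; cv2.imwrite(f'pics/w{t}c.png',cv2.resize(im,None,fx=4,fy=4,interpolation=cv2.INTER_CUBIC))
p=world(d)[150:215,285:318].reshape(-1,3); q=p[np.hypot(p[:,0]-592,p[:,1]+37)<26]
# collar: widest ring
for z in range(100,190,4):
    w=q[(q[:,2]>=z)&(q[:,2]<z+4)]
    if len(w)>3: 
        h=w@np.array([-0.67,0.742,0]); print(z,len(w),round(h.max()-h.min(),1),end=' | ')
print()
E
python3 chk.py 10; python3 tip.py 10
```

```text
t 16.68 q [ 0.02  0.52 -0.05  1.75  0.03  0.87  1.06] p [592.8 -36.5 190. ] F [-0.99  0.27  1.26] w 0.295
[[-0.891, 0.454, 0.003], [0.454, 0.891, 0.0], [-0.002, 0.002, -1.0]]
N 1 dp [-0.9  0.  -0.3] rv [ 0.002  0.002 -0.   ]
[0.02, -0.009, 0.008, 0.002, 0.002, -0.0]
Fz [1.58 1.7  1.81 1.23] [592.89 -36.51 190.23] [0.01 0.01 0.03]
100 18 29.9 | 104 7 33.8 | 112 13 12.7 | 116 9 12.5 | 120 12 12.7 | 124 10 12.6 | 128 13 12.6 | 132 12 10.3 | 136 11 12.5 | 140 4 8.3 | 144 8 24.9 | 148 28 28.9 | 152 39 29.3 | 156 22 24.6 | 160 19 24.5 | 164 21 24.7 | 168 8 16.8 | 172 14 32.0 | 176 16 28.1 | 180 11 29.9 | 184 12 33.8 | 188 14 29.8 | 
nose 66 [592.8 -38. ] 1.02 tcp [592.9 -36.5 190.2]
barrel 85 [592.8 -38. ] 1.59 tcp [592.9 -36.5 190.2]
top pot top pred px [358.5 247.7]
wrist pot top pred px [316.  253.2]
ring from wrist(319,233): [579.8 -28.7 102. ]
scene tip pred px [301.6 218.6]
```

View pics/s10c.png

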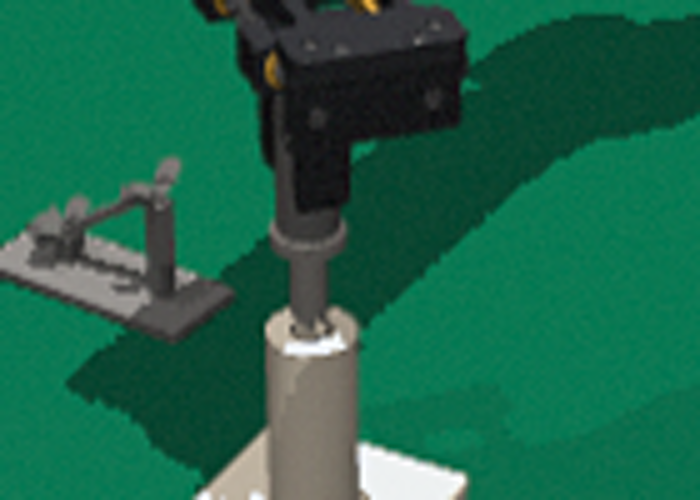

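>>> {"fn": "drive_tool", "kwargs": {
  "increments": [
    [0,0,0.03,0,0,0]
  ]
}}

```text
time_s: 17.07
tcp_pos: [593.1, -36.5, 189.2]
tool_rot: [0.234, 0.972, 0.001, 0.002]
wrist_force: [-0.7, 0.3, 3.3]
gripper_width: 0.297
```

```bash
python3 chk.py 11; python3 tip.py 11; python3 potfit.py 11
```

```text
t 17.07 q [ 0.02  0.52 -0.05  1.75  0.03  0.87  1.06] p [593.1 -36.5 189.2] F [-0.7   0.33  3.3 ] w 0.297
[[-0.891, 0.454, 0.004], [0.454, 0.891, 0.0], [-0.003, 0.002, -1.0]]
N 1 dp [-1.2  0.   0.5] rv [ 0.002  0.003 -0.   ]
[0.026, -0.013, -0.011, 0.002, 0.003, -0.0]
Fz [2.01 3.28 1.76 2.31] [592.88 -36.48 188.97] [0.02 0.02 0.04]
100 16 33.9 | 104 8 29.7 | 112 14 12.7 | 116 12 12.7 | 120 12 12.7 | 124 7 12.6 | 128 13 12.6 | 132 9 12.7 | 136 12 12.4 | 144 19 28.9 | 148 38 29.1 | 152 24 26.8 | 156 25 24.7 | 160 18 24.7 | 164 17 24.6 | 168 6 10.9 | 172 17 32.0 | 176 13 33.8 | 180 19 32.0 | 184 13 35.9 | 188 20 33.9 | 
nose 61 [592.1 -37.6] 1.42 tcp [592.9 -36.5 189.1]
barrel 87 [592.4 -37.5] 1.39 tcp [592.9 -36.5 189.1]
top pot top pred px [358.5 247.7]
wrist pot top pred px [316.  253.8]
ring from wrist(319,233): [579.5 -28.6 102. ]
scene tip pred px [301.6 219.1]
scene 569 [591.5 -37.5  77.6] [0.1 0.2] 1.2
top 202 [595.1 -39.  126.3] [-4.6  3.1] 1.2
t 17.47 q [ 0.02  0.52 -0.05  1.75  0.03  0.87  1.06] p [592.9 -36.5 189.1] F [-1.52 -0.04  2.36] w 0.299
[[-0.891, 0.454, 0.003], [0.454, 0.891, 0.0], [-0.003, 0.002, -1.0]]
```

View pics/w11c.png

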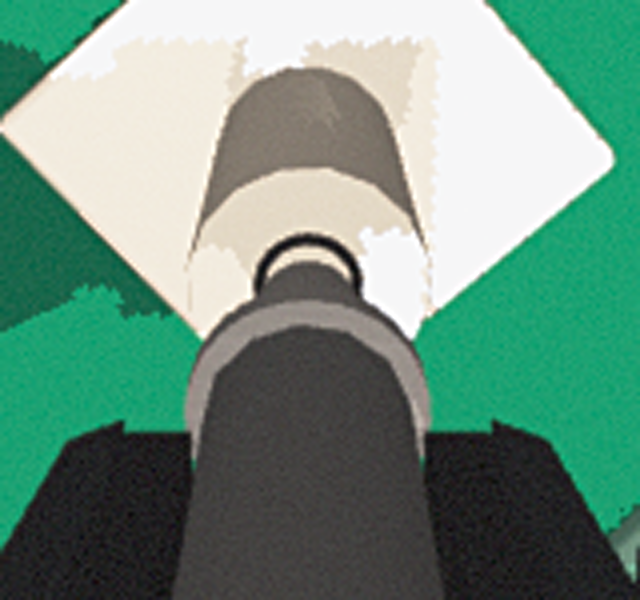

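View pics/s11c.png

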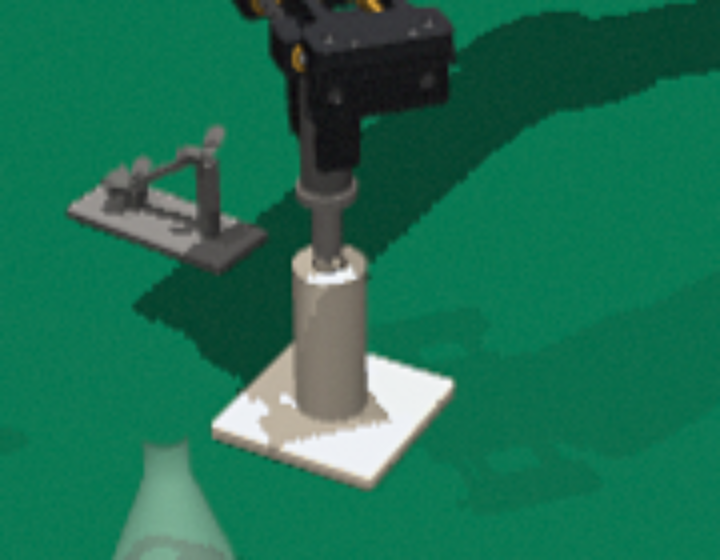

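Run:
```python
from h import *
from scipy.optimize import least_squares as ls
d=dict(np.load('pics/wrist11.npz'))
def proj(X): q=X@d['R'].T+d['t']; return np.stack([q[:,0]/q[:,2]*d['fx']+d['cx'],q[:,1]/q[:,2]*d['fy']+d['cy']],1)
th=np.linspace(0,2*np.pi,400)
def circ(c,r,z): return proj(np.stack([c[0]+r*np.cos(th),c[1]+r*np.sin(th),0*th+z],1))
# measured crop->px
obs=np.array([240+257/4,240+361/4,180+236/4])
f=lambda c:(lambda k:np.array([k[:,0].min(),k[:,0].max(),k[:,1].min()])-obs)(circ(c,9,102))
m=ls(f,[591,-37]); print('ring centre (wrist)',m.x.round(2),m.fun.round(2))
# nose end circle radius 8 at z=102+8
k=lambda c:circ(c,8,110)
obs2=np.array([180+262/4]); tcp=get_state()['tcp_pos']
# collar underside front edge radius16 z=145..; collar: left186 right430 crop top 299
obs3=np.array([240+186/4,240+430/4,180+299/4])
g=lambda c:(lambda k:np.array([k[:,0].min(),k[:,0].max(),k[:,1].min()])-obs3)(circ(c,16,tcp[2]-44+0))
m3=ls(g,[592,-37]); print('collar centre (wrist)',m3.x.round(2),m3.fun.round(2),'tcp',tcp.round(1))
kk=k(tcp[:2]); print('nose front pred v',kk[:,1].min().round(1),'obs',obs2)
```

```text
ring centre (wrist) [590.64 -35.5 ] [-0.89  0.89  0.02]
collar centre (wrist) [592.48 -36.76] [ 0.46 -0.46 -0.02] tcp [592.9 -36.5 189.1]
nose front pred v 248.2 obs [245.5]
```

```bash
python3 -c "
from h import *
a=dict(np.load('pics/scene0.npz'));b=dict(np.load('pics/scene11.npz'))
for k,(u0,u1,v0,v1) in dict(da=(310,332,290,335),db=(200,222,230,270),fl=(240,285,275,305)).items(): print(k,np.abs(a['img'][v0:v1,u0:u1].astype(int)-b['img'][v0:v1,u0:u1]).mean().round(1))
stat(); print(job.finish_job())
"
```

```text
da 1.9
db 2.0
fl 1.7
t 17.47 q [ 0.02  0.52 -0.05  1.75  0.03  0.87  1.06] p [592.9 -36.5 189.1] F [-1.52 -0.04  2.36] w 0.299
[[-0.891, 0.454, 0.003], [0.454, 0.891, 0.0], [-0.003, 0.002, -1.0]]
the job is handed in; nothing more can be done
None
```

The job is handed in at 17.5 s. The pot is mouth down over the peg and released. The gauge is held upright against its base with the tip pushed about half-way in.

- **Pot:** After release, both cameras put it upright within 0.3° at about (591, −37), at the right height for its rim to be on the plate. With the gauge in place, the scene camera still shows it upright and in the same spot. Two of the last fits were unusable because the gauge and gripper are in the picture: the scene camera's height, and the whole top-camera fit.
- **Press:** The tilt is under 0.3°. Taking off the gauge's weight, the force on the tip is about 3.4 N (single readings vary by about 0.7 N). That means roughly 6.6 mm of travel; the tool height gives 6.7 mm, against 6 mm for exactly half-way.
- **Inside the ring:** The tip is about 1 mm off the pot's axis by the scene camera and about 2 mm off the ring's centre by the wrist camera. About 4 mm is allowed, so it is inside the ring even though the two disagree slightly.
- **Other things:** In the scene camera the dropper bottles and the flask look the same as at the start.

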